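# Put the open reel tray away in the tray rack

## Task

Put the open plywood tray with its three loose thread reels away on the lower shelf of the small white steel rack: carry it level, without spilling a reel, enter it back end first over the raised front lip, and push it home until its front end has dropped down behind the lip and it lies flat on the shelf. Push gently, so that the rack stays where it stands, and leave the tin, the tub and the shears undisturbed.

Things in the scene. Friction and masses are not known exactly. Their poses are not given: they have to be found in the camera images.
- tray_center (a point): Open plywood tray, 190 mm long (its x), 120 mm wide (its y), about 0.2 kg empty, flat underside, standing on the table at the start. This point is its centre, 22 mm above its underside. +x is its back end, -x its front end. Base 6 mm thick; both end walls 12 mm thick and 120 mm wide, tops 44 mm above the underside; long sides 6 mm thick, 28 mm high.
- tray_trough (a point): Tray: centre of the floor (6 mm above the underside) of an empty trough, 43 mm long in x, just behind the front wall. A partition 28 mm high, its middle 37.5 mm to -x of the tray's centre, divides it from the rear part, 118 mm long, where the reels lie. Axes as the tray.
- tray_front (a point): Tray: middle of the top edge of the front end wall (12 mm thick along x), 44 mm above the underside, 89 mm to -x of the tray's centre. The wall can be pinched here from above, one finger in the trough; the tray then hangs from one end, so it wants a firm grip. Axes as the tray.
- rack_bay (a point): White-painted two-tier steel rack, 208 mm deep, 153 mm wide, 170 mm high, loose on rubber feet, about 1.5 kg: pushed hard (from about 8 N) it slides. Point: centre of its lower shelf's top, 20 mm above the table. x points from the open front into the rack, y across, z up. Side guides 22 mm high, 129 mm apart; flared mouth from x = -70 to -102 mm, 143 mm wide outside. Lip to back stop: 195 mm, 5 more than the tray.
- rack_lip (a point): Rack: middle of the top of the raised rounded lip along the lower shelf's front edge, 9 mm above the shelf, 6 mm thick, 100.5 mm to -x of the bay's centre (inner face 97.5 mm from it). A tray let go with more than half its length inside rests with its back end on the shelf and its underside on the lip. Axes as the rack.
- rack_stop (a point): Rack: middle of the bay's back stop, on its inner face, 97.5 mm to +x of the bay's centre; it is 26 mm high above the shelf. Axes as the rack.
- rack_upper (a point): Rack: middle of the front edge bar of the upper wire shelf, 49 mm to -x of the bay's centre; the bar's underside is 103 mm above the lower shelf, and the wires run back to the stop. Its posts stand at y = +-72.5 mm. A hand holding the tray's front wall cannot follow the tray under it. When the tray is home its front face lies 46 mm before this bar, so push with the slim side of the hand towards it. Axes as the rack.
- reel0_center (a point): Centre of a loose thread reel in the tray's rear part (nearest the front): 60 mm long, 32 mm diameter flanges, 25 g, lying on its side across the tray, free to roll.
- reel1_center (a point): Centre of a loose thread reel in the tray's rear part (the middle one): 60 mm long, 32 mm diameter flanges, 25 g, lying on its side across the tray, free to roll.
- reel2_center (a point): Centre of a loose thread reel in the tray's rear part (nearest the back): 60 mm long, 32 mm diameter flanges, 25 g, lying on its side across the tray, free to roll.
- tin_center (a point): Bystander: closed round tin, 80 mm diameter, 32 mm high, on the rack's upper shelf. Point at its centre.
- tub_center (a point): Bystander: white round tub with lid, 84 mm diameter, 114 mm high, standing on the table. Point at its centre, 56 mm up.
- shears_center (a point): Bystander: fabric shears lying flat on the table, 205 mm long, 86 mm wide over the black bows, 11 mm high. Point at the pivot; blades point 104 mm to their +x, bows reach 101 mm to -x.
There are look-alikes about, which are no part of the job. Of the things that look like the part that bears tray_center, the smaller one is meant. What is shaped like the part that bears reel2_center but pink is not meant.

How it is judged (in metres and radians):
On the way:
1. the tray is lifted and carried to the mouth of the rack: its middle is over or before the front part of the lower shelf, lined up with it and above its level (x of tray_center in the frame of rack_bay between -0.16 and -0.03 m and y of tray_center in the frame of rack_bay between -0.03 and 0.03 m and z of tray_center in the frame of rack_bay above 0.024 m), for 0.2 s.
At the end, for the whole second after the job is handed in: The tray lies flat on the rack's lower shelf (within 2.5 mm of resting height, tilt under 0.02 rad), back end inwards, its centre within 6 mm of the bay's centre lengthwise and 12 mm sideways, so its front end is down behind the lip; all three reels are inside the tray (x of tray_center in the frame of rack_bay between -0.006 and 0.006 m and y of tray_center in the frame of rack_bay between -0.012 and 0.012 m and z of tray_center in the frame of rack_bay between 0.018 and 0.0245 m and angle between tray_center's own z axis and vertical below 0.02 rad and x of reel0_center in the frame of tray_center between -0.09 and 0.09 m and y of reel0_center in the frame of tray_center between -0.06 and 0.06 m and z of reel0_center in the frame of tray_center between -0.02 and 0.03 m and x of reel1_center in the frame of tray_center between -0.09 and 0.09 m and y of reel1_center in the frame of tray_center between -0.06 and 0.06 m and z of reel1_center in the frame of tray_center between -0.02 and 0.03 m and x of reel2_center in the frame of tray_center between -0.09 and 0.09 m and y of reel2_center in the frame of tray_center between -0.06 and 0.06 m and z of reel2_center in the frame of tray_center between -0.02 and 0.03 m); the robot touches nothing.
It fails at once if the tray is tilted more than 0.35 rad (20 degrees) (angle between tray_center's own z axis and vertical above 0.35 rad).
It fails at once if the rack is shoved more than 10 mm from where it stood (distance of rack_bay from where it was at the start of the episode above 0.01 m).
It fails at once if the tin is moved more than 30 mm (distance of tin_center from where it was at the start of the episode above 0.03 m).
It fails at once if the tub is moved more than 30 mm (distance of tub_center from where it was at the start of the episode above 0.03 m).
It fails at once if the shears is moved more than 30 mm (distance of shears_center from where it was at the start of the episode above 0.03 m).
It also fails if it takes over 67 s, if anything falls off the work surface, if the arm or the gripper's body presses on something with over 40 N, if the wrist force passes 120 N, or if a joint passes its speed limit or range.

## Robot

A 6-joint arm with a two-finger parallel gripper is mounted at the origin on the work surface. World frame = base frame: x ahead of the robot, y to its left, z up, the work surface at z = 0. Lengths are in mm, angles in rad, forces in N, time in s.
With the tool pointing down it reaches from about 275 to 1000 mm from the base axis. Payload 8.4 kg.
Tool frame: the origin (TCP) lies at the very end of the fingers, on their centre line; the grasp point (between the pads) lies 19 mm behind it; z points along the fingers, y is the direction in which the jaws open and shut (so a half turn about z gives the same grasp; the last joint's range is limited). The gripper opens to 85 mm and grips with 20 to 120 N. Pads are 22 mm wide; open, the fingers measure 114 mm over their backs; the gripper's body (76 mm by 85 mm) begins 54 mm behind the grasp point. The pads swing forward as they close: fully open they stand 13 mm farther back than shut.
Start: joints at [-1.293, 0.353, 1.633, -0, 1.155, -0.002], TCP at [172.601, -600.697, 231.281] pointing down, gripper open.
Joint ranges: [-2.63, 2.63], [-0.92, 2.1], [0.06, 2.66], [-1.3, 4.44], [0, 2.69], [-3.02, 3.02]. Speed limits (rad/s): [2.22, 2.22, 2.79, 3.14, 3.14, 3.14].

## Interface

Orientations are given as [roll, pitch, yaw] about the fixed x, y, z axes, in that order (R = Rz(yaw) Ry(pitch) Rx(roll)).
In Python, from rig import sense, grab_frame, sign_off, masks_of gives the robot as it stands. The module is installed in compiled form; this text tells all that it offers.
- The arm moves only by the shell command python3 -m inch 'ROWS' [FORCE]. ROWS is JSON, a list of rows, each an object of numbers: "gripper": the finger opening in m, from 0 to 0.0854; "tx", "ty", "tz": the shift along the tool's x, y, z in m; "spin": the turn about the tool's z in degrees. In form: [{"gripper": .., "tx": .., "ty": .., "tz": .., "spin": ..}, ...]. A call has exactly 8 rows; each row shifts and turns the commanded pose from where the row before left it, along the tool's axes as they then stand; what a row does not reach is not made up. A row lasts 1/10 s, in which the tool goes at most 50 mm and 8.59 degrees, less where a joint would pass 70% of its speed; a pose out of reach is approached as far as the arm can. A call is refused whole if a number of a shift passes 0.05 or a number of a turn 8.59, either way. A call with a gripper value outside its range is refused whole. The fingers move at their own pace and stop on an object; FORCE is the grip in N (left out, the last holds). Time passes only in rows, so rows that do not move let the fingers close, or fill a call up. It gives the time, the measured TCP pose, the force and the opening at its end, in the units of the state.
- sense(): the state, without advancing time (a new reading comes with each control period).
- grab_frame(name): name is "side" or "top"; returns a dict with "pixels" (420x560x3 uint8, red, green, blue), "K" (3x3 intrinsics, pixels), "extrinsics" (4x4, takes a point from camera to world coordinates). Camera axes: x right, y down, z forward; pixel columns grow to the right and rows downward; lengths in mm; the calibration is good to about 2 mm. A picture is of the moment at which its call begins. There is no depth.
- sign_off(): hands the job in, once; it reports no verdict.
Trained networks look in the newest picture that a camera, given by its name, has taken for a name from the list of things; names that differ only in an ending like _2 or _b are one class to them, and where a whole thing is asked for, a point or a joint stands for the part that bears it (a point fixed in the world has none). Each returns a list of dicts, best first, with "conf" (0 to 1); they miss things now and then, are a little off and sometimes report something else, mostly with a low value. They report only what shows in the picture. A call takes as long as a camera call. They do not tell look-alikes from the thing itself.
- masks_of(camera, target): "pixels" (420x560 bool, what is visible of it) and "centre" ([row, column] in pixels, amid what is visible of it).
The state is a dict: "clock": time; "qpos": joint angles; "qvel": joint speeds; "joint_efforts": joint torques, N m; "eef_pos": TCP position; "tcp_rot": TCP orientation; "contact_force": force on the tool from outside, world axes, zero at the start; "wrist_torque": the same for the moment, N m; "opening": opening from 0.0 (shut) to 1.0 (fully open).
Only numpy, scipy, OpenCV 4.12 (cv2) and the standard library are available. Lean on these libraries where they do the work, as an engineer would, in place of code of your own. Each camera call takes 0.05 s, during which the arm holds its last target.

## Working session

There is one attempt and no reset: what is moved stays moved. The work goes in short steps, Python scripts to look and compute and a shell command to move; the robot and the scene stay as the last step left them, time stands still between calls to the robot, and variables do not carry over. Pictures are saved under pics/ and viewed, and the job is handed in when it is done.

```bash
mkdir -p pics && ls && python3 - <<'E'
from rig import *
import cv2,numpy as np
s=sense();print(s)
for c in ["side","top"]:
    f=grab_frame(c);cv2.imwrite(f"pics/{c}0.png",f["pixels"][:,:,::-1]);np.savez(f"{c}cal.npz",K=f["K"],E=f["extrinsics"]);print(f["K"],f["extrinsics"])
    for t in ["tray_center","reel0_center","rack_bay","tin_center","tub_center","shears_center"]:
        for d in masks_of(c,t): print(c,t,round(d["conf"],2),np.round(d["centre"]),d["pixels"].sum())
E
```

```text
pics
{'clock': 0.0, 'qpos': array([-1.29343053e+00,  3.53641664e-01,  1.63413437e+00, -1.81971932e-05,
        1.15515445e+00, -2.42056048e-03]), 'qvel': array([-0.00034654,  0.00166222,  0.00062579, -0.00021219, -0.00024658,
        0.00015108]), 'joint_efforts': array([-2.02058545e-03, -6.05261278e+01, -3.42066014e+01, -1.70189892e-04,
        9.27126763e-03,  2.89052009e-07]), 'eef_pos': array([ 172.45007252, -600.25893134,  230.56561103]), 'tcp_rot': array([-3.14025479e+00,  1.33996539e-05,  2.79793728e-01]), 'contact_force': array([ 0.27694488, -0.22911267, -0.04115155]), 'wrist_torque': array([-0.05316619, -0.01316882,  0.06643639]), 'opening': 1.000946785406302}
[[479.59307235   0.         279.4162565 ]
 [  0.         479.59307235 204.46081968]
 [  0.           0.           1.        ]] [[-9.72951818e-01 -1.68911323e-01  1.57587194e-01  4.65268013e+02]
 [-2.30962103e-01  7.24890827e-01 -6.48991368e-01  7.38089682e+02]
 [-4.61152089e-03 -6.67834002e-01 -7.44295963e-01  9.19290337e+02]
 [ 0.00000000e+00  0.00000000e+00  0.00000000e+00  1.00000000e+00]]
side tray_center 0.94 [294
[... 309 characters left out ...]
85.18718149]
 [  0.         519.46944153 208.84456009]
 [  0.           0.           1.        ]] [[-2.39113682e-02 -9.84507924e-01  1.73702029e-01  4.20972495e+02]
 [-9.99713260e-01  2.37705255e-02 -2.89139490e-03  4.59607114e+01]
 [-1.28238733e-03 -1.73721359e-01 -9.84794011e-01  1.28441594e+03]
 [ 0.00000000e+00  0.00000000e+00  0.00000000e+00  1.00000000e+00]]
top tray_center 0.97 [319. 145.] 7824
top tray_center 0.68 [215. 218.] 3072
top tray_center 0.19 [195. 220.] 317
top reel0_center 0.8 [207. 212.] 288
top rack_bay 0.66 [189. 383.] 5570
top tin_center 0.8 [161. 389.] 1091
top tin_center 0.64 [214. 217.] 2918
top tub_center 0.58 [176. 306.] 1222
top shears_center 0.72 [304. 307.] 788
```

View pics/side0.png

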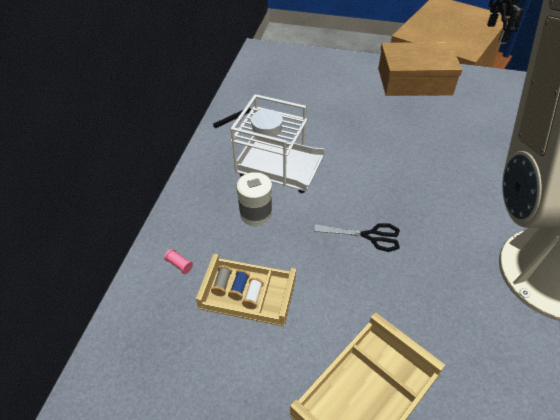

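View pics/top0.png

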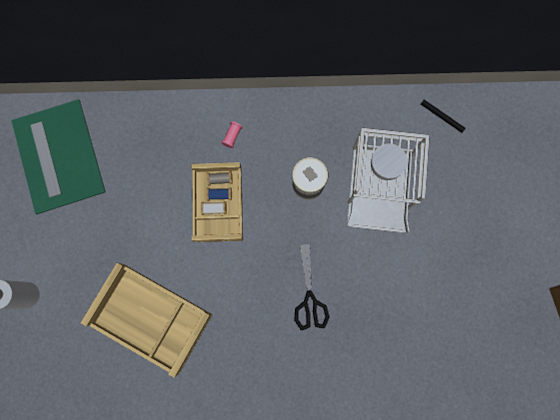

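The side view shows the reel tray at about (247,290), a larger empty tray at (370,385), and the rack at (275,145). In the top view those are (217,202), (147,318) and (388,180). Candidates for the tray are top (217,202), the smaller one with three reels, and top (147,318), larger and empty. The first fits. I'll enlarge to confirm and to get corners.

```bash
python3 - <<'E'
import cv2
t=cv2.imread("pics/top0.png");s=cv2.imread("pics/side0.png")
cv2.imwrite("pics/c_tray_top.png",cv2.resize(t[150:250,170:265],None,fx=6,fy=6,interpolation=cv2.INTER_CUBIC))
cv2.imwrite("pics/c_rack_top.png",cv2.resize(t[120:240,340:440],None,fx=5,fy=5,interpolation=cv2.INTER_CUBIC))
cv2.imwrite("pics/c_tray_side.png",cv2.resize(s[245:335,185:310],None,fx=6,fy=6,interpolation=cv2.INTER_CUBIC))
cv2.imwrite("pics/c_rack_side.png",cv2.resize(s[90:200,225:335],None,fx=5,fy=5,interpolation=cv2.INTER_CUBIC))
E
```

```text
(no output)
```

View pics/c_tray_top.png

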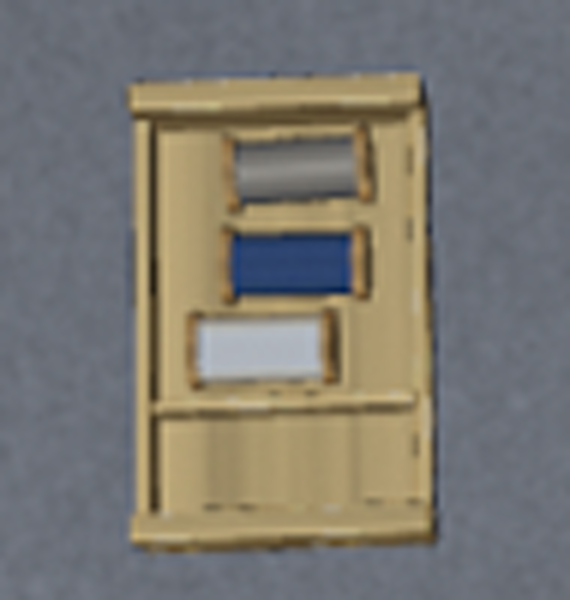

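View pics/c_rack_top.png

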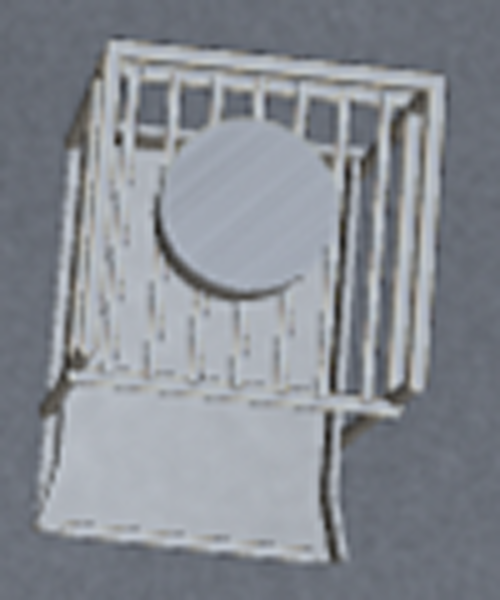

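View pics/c_tray_side.png

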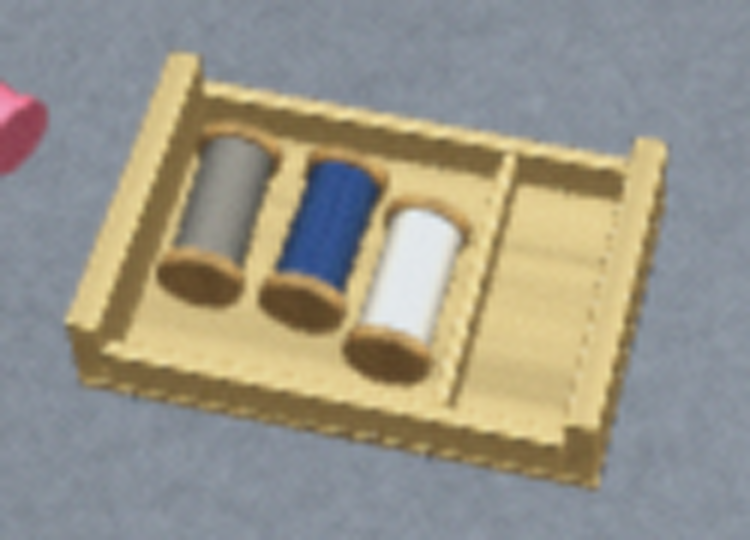

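View pics/c_rack_side.png

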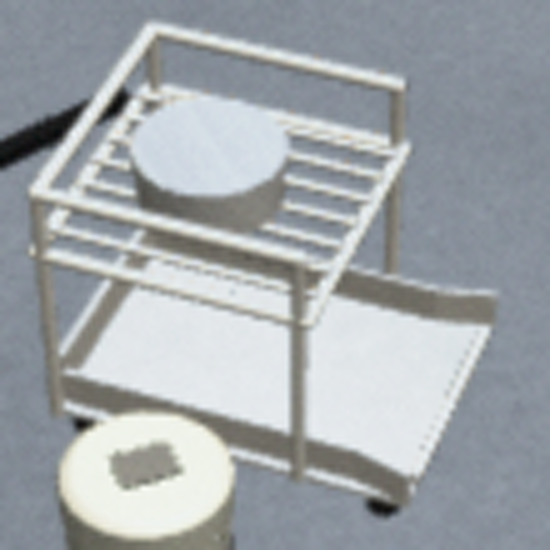

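```bash
cat > h.py <<'E'
import numpy as np,cv2
from scipy.optimize import least_squares
C={c:np.load(f"{c}cal.npz") for c in("side","top")}
def proj(c,P):
    K,E=C[c]["K"],C[c]["E"];p=(np.atleast_2d(P)-E[:3,3])@E[:3,:3];q=p@K.T;return q[:,:2]/q[:,2:]
def ray(c,u,v,z):
    K,E=C[c]["K"],C[c]["E"];d=E[:3,:3]@np.linalg.solve(K,[u,v,1.]);o=E[:3,3];return o+d*(z-o[2])/d[2]
def R(y): return np.array([[np.cos(y),-np.sin(y),0],[np.sin(y),np.cos(y),0],[0,0,1]])
def fit(obs,x0,z0,extra=0):
    # obs: (cam,(u,v),fn or local point)
    def r(p):
        o=[]
        for c,uv,L in obs:
            L=np.array(L(p) if callable(L) else L,float)
            o.append(proj(c,R(p[2])@L+[p[0],p[1],z0])[0]-uv)
        return np.ravel(o)
    s=least_squares(r,x0,loss="soft_l1",f_scale=1.0,x_scale=[10,10,.1]+[10]*(len(x0)-3));return s.x,r(s.x).reshape(-1,2)
def px(c,o,s): return ((c[0]+.5)/s-.5+o[0],(c[1]+.5)/s-.5+o[1])
E
python3 - <<'E'
from h import *
T=lambda a,b:px((a,b),(170,150),6);S=lambda a,b:px((a,b),(185,245),6)
obs=[("top",T(130,85),(95,60,44)),("top",T(420,74),(95,-60,44)),("top",T(133,518),(-83,60,44)),("top",T(433,511),(-83,-60,44)),
("side",S(67,325),(95,60,44)),("side",S(168,55),(95,-60,44)),("side",S(665,145),(-95,-60,44)),("side",S(600,487),(-95,60,0)),("side",S(85,383),(95,60,0))]
p,r=fit(obs,[600,180,0.],0);print("tray",p);print(r.round(1))
T=lambda a,b:px((a,b),(340,120),5);S=lambda a,b:px((a,b),(225,90),5)
obs=[("top",T(40,527),(-102,71,42)),("top",T(345,560),(-102,-71,42)),("side",S(413,478),(-102,71,42)),("side",S(497,295),(-102,-71,42)),
("top",T(68,376),(-49,72.5,126)),("top",T(402,410),(-49,-72.5,126)),("side",S(312,322),(-49,72.5,126)),("side",S(408,150),(-49,-72.5,126)),
("top",T(112,45),lambda p:(p[3],72.5,167)),("top",T(442,78),lambda p:(p[3],-72.5,167)),("side",S(150,27),lambda p:(p[3],-72.5,167)),("side",S(38,190),lambda p:(p[3],72.5,167))]
p,r=fit(obs,[650,-180,0.,95],0);print("rack",p);print(r.round(1))
E
```

```text
tray [6.65066219e+02 2.09947611e+02 1.66071880e-02]
[[-0.2 -0.4]
 [ 0.1 -0.5]
 [-0.1 -0.8]
 [-0.2 -1.7]
 [ 0.2 -0. ]
 [ 0.9 -0.7]
 [ 1.  -0.8]
 [ 0.4  0.8]
 [-0.   1. ]]
rack [ 6.90817285e+02 -1.95550235e+02 -1.31894911e-01  9.72559482e+01]
[[ 1.8 -0.9]
 [-0.5 -1.3]
 [-0.3 -1.4]
 [-0.5  0.5]
 [ 2.   0.9]
 [-1.1  0.8]
 [ 0.5  0.8]
 [ 0.3  0.4]
 [ 1.1 -0. ]
 [-0.4  0. ]
 [ 0.2  0.5]
 [-0.4  0.6]]
```

```bash
cat >> h.py <<'E'
def box(x0,x1,y0,y1,z0,z1):
    P=[(x,y,z) for x in(x0,x1) for y in(y0,y1) for z in(z0,z1)]
    return [(P[i],P[j]) for i in range(8) for j in range(i+1,8) if sum(a!=b for a,b in zip(P[i],P[j]))==1]
TRAY=box(-95,-83,-60,60,0,44)+box(83,95,-60,60,0,44)+box(-83,83,-60,-54,0,28)+box(-83,83,54,60,0,28)
RACK=[((-102,s*71,42),(-70,s*64.5,42)) for s in(1,-1)]+[((-70,s*64.5,42),(97.5,s*64.5,42)) for s in(1,-1)]+[((-70,s*64.5,20),(97.5,s*64.5,20)) for s in(1,-1)]+[((-100.5,-64.5,29),(-100.5,64.5,29)),((97.5,-64.5,20),(97.5,64.5,20)),((-49,-72.5,126),(-49,72.5,126))]+[((x,s*72.5,0),(x,s*72.5,167)) for s in(1,-1) for x in(97,)]
def draw(img,c,p,segs,off,s,z0=0,col=(0,0,255)):
    img=cv2.resize(img[off[1]:off[3],off[0]:off[2]],None,fx=s,fy=s,interpolation=cv2.INTER_CUBIC)
    for a,b in segs:
        q=proj(c,np.array([a,b])@R(p[2]).T+[p[0],p[1],z0]);q=((q-off[:2]+.5)*s-.5).round().astype(int)
        cv2.line(img,tuple(map(int,q[0])),tuple(map(int,q[1])),col,1)
    return img
E
python3 - <<'E'
from h import *
t=cv2.imread("pics/top0.png");s=cv2.imread("pics/side0.png")
tp=(665.07,209.95,.0166);rp=(690.8,-195.5,-.132)
a=draw(t,"top",tp,TRAY,(175,150,255,255),4);b=draw(s,"side",tp,TRAY,(185,245,310,350),3)
c=draw(t,"top",rp,RACK,(340,120,440,240),4);d=draw(s,"side",rp,RACK,(225,90,335,200),3)
H=480
pad=lambda i:cv2.copyMakeBorder(i,0,H-i.shape[0],0,0,0)
cv2.imwrite("pics/ov1.png",np.hstack([pad(a),pad(b)]));cv2.imwrite("pics/ov2.png",np.hstack([pad(c),pad(d)]))
E
```

```text
(no output)
```

View pics/ov1.png

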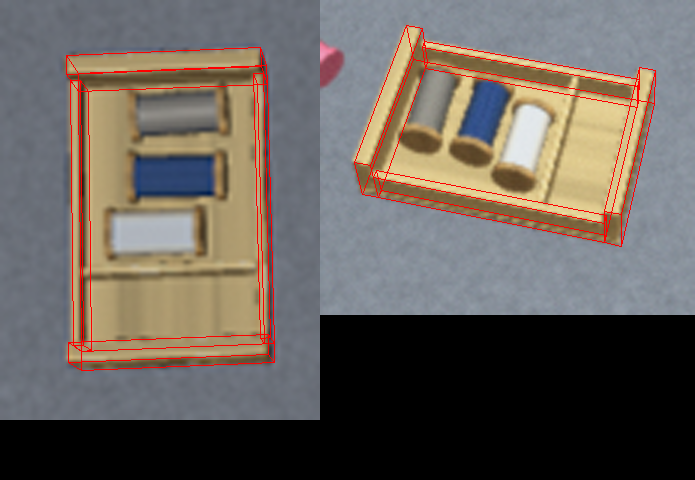

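View pics/ov2.png

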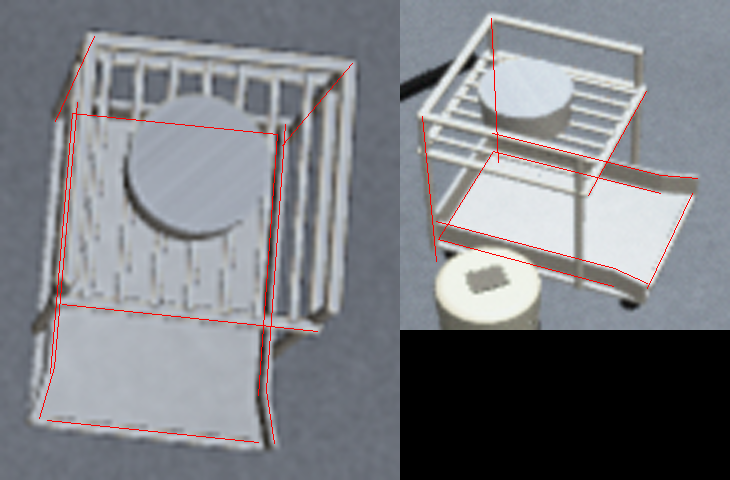

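The crops confirm it: the small tray holds grey, blue and white reels, with its trough towards the robot and the rack mouth facing the same way. The overlays agree to about 1–2 px, giving tray (665, 210, yaw 0.017) and rack (691, -195, yaw -0.13). Next I turn the hand.

```bash
python3 -m inch '[{"gripper":0.0854,"spin":-8.5},{"gripper":0.0854,"spin":-8.5},{"gripper":0.0854,"spin":-8.5},{"gripper":0.0854,"spin":-8.5},{"gripper":0.0854,"spin":-8.5},{"gripper":0.0854,"spin":-8.5},{"gripper":0.0854,"spin":-8.5},{"gripper":0.0854,"spin":-8.5}]' 120
cat >> h.py <<'E'
def go(tx,ty,tz,yaw=None):
    from rig import sense
    s=sense();p=s["eef_pos"];rr=s["tcp_rot"]
    from scipy.spatial.transform import Rotation as Ro
    M=Ro.from_euler("xyz",rr).as_matrix()
    d=M.T@(np.array([tx,ty,tz])-p)
    print("at",p.round(1),rr.round(4),"F",s["contact_force"].round(1),"clk",round(s["clock"],2),"op",round(s["opening"],3))
    print("tool shift",d.round(1),"dist",round(np.linalg.norm(d)), "spin",None if yaw is None else round(-np.degrees(yaw-rr[2]),2))
E
python3 - <<'E'
from h import *
tp=np.array([665.07,209.95,0]);f=tp+R(.0166)@[-89,0,0];print(f)
go(f[0],f[1],150,np.pi/2+.0166)
for n,c,uv,z in [("tub","top",(310,175),114)]: print(n,ray(c,*uv,z))
E
```

```text
[576.08226214 208.47266785   0.        ]
at [ 172.6 -600.7  231.3] [3.1416 0.     0.2798] F [ 0.7 -0.4 -0.4] clk 0.7 op 1.003
tool shift [ 611.3 -666.3   81.3] dist 908 spin -74.92
tub [705.54374581 -16.78622291 114.        ]$[0]: bad value
```

```bash
python3 -m inch '[{"gripper":0.085,"tx":0,"ty":0,"tz":0,"spin":-8.5},{"gripper":0.085,"tx":0,"ty":0,"tz":0,"spin":-8.5},{"gripper":0.085,"tx":0,"ty":0,"tz":0,"spin":-8.5},{"gripper":0.085,"tx":0,"ty":0,"tz":0,"spin":-8.5},{"gripper":0.085,"tx":0,"ty":0,"tz":0,"spin":-8.5},{"gripper":0.085,"tx":0,"ty":0,"tz":0,"spin":-8.5},{"gripper":0.085,"tx":0,"ty":0,"tz":0,"spin":-8.5},{"gripper":0.085,"tx":0,"ty":0,"tz":0,"spin":-8.5}]' 120
python3 - <<'E'
from h import *
go(576.1,208.5,150,np.pi/2+.0166)
E
```

```text
clock: 1.5
eef_pos: [172.6, -600.7, 231.3]
tcp_rot: [-3.142, -0.0, 1.473]
contact_force: [-0.7, 0.7, 0.7]
opening: 1.0
at [ 172.6 -600.7  231.3] [-3.1416 -0.      1.4727] F [-0.7  0.7  0.7] clk 1.5 op 1.0
tool shift [844.8 322.3  81.3] dist 908 spin -6.57
```

```bash
python3 -m inch '[{"gripper":0.085,"tx":0.04,"ty":0.0152,"tz":0.002,"spin":-0.8},{"gripper":0.085,"tx":0.04,"ty":0.0152,"tz":0.002,"spin":-0.8},{"gripper":0.085,"tx":0.04,"ty":0.0152,"tz":0.002,"spin":-0.8},{"gripper":0.085,"tx":0.04,"ty":0.0152,"tz":0.002,"spin":-0.8},{"gripper":0.085,"tx":0.04,"ty":0.0152,"tz":0.002,"spin":-0.8},{"gripper":0.085,"tx":0.04,"ty":0.0152,"tz":0.002,"spin":-0.8},{"gripper":0.085,"tx":0.04,"ty":0.0152,"tz":0.002,"spin":-0.8},{"gripper":0.085,"tx":0.04,"ty":0.0152,"tz":0.002,"spin":-0.8}]' 
python3 - <<'E'
from h import *
go(576.1,208.5,150,np.pi/2+.0166)
E
```

```text
clock: 2.3
eef_pos: [312.1, -286.6, 215.5]
tcp_rot: [3.141, 0.0, 1.579]
contact_force: [0.8, -0.3, 0.3]
opening: 0.995
at [ 312.1 -286.6  215.5] [3.1410e+00 5.0000e-04 1.5785e+00] F [ 0.8 -0.3  0.3] clk 2.3 op 0.995
tool shift [493.1 267.8  65.4] dist 565 spin -0.51
```

```bash
python3 -m inch '[{"gripper":0.085,"tx":0.04,"ty":0.0152,"tz":0.004,"spin":0},{"gripper":0.085,"tx":0.04,"ty":0.0152,"tz":0.004,"spin":0},{"gripper":0.085,"tx":0.04,"ty":0.0152,"tz":0.004,"spin":0},{"gripper":0.085,"tx":0.04,"ty":0.0152,"tz":0.004,"spin":0},{"gripper":0.085,"tx":0.04,"ty":0.0152,"tz":0.004,"spin":0},{"gripper":0.085,"tx":0.04,"ty":0.0152,"tz":0.004,"spin":0},{"gripper":0.085,"tx":0.04,"ty":0.0152,"tz":0.004,"spin":0},{"gripper":0.085,"tx":0.04,"ty":0.0152,"tz":0.004,"spin":0}]' 
python3 - <<'E'
from h import *
go(576.1,208.5,150,np.pi/2+.0166)
E
```

```text
clock: 3.1
eef_pos: [431.3, 34.7, 183.5]
tcp_rot: [3.141, 0.0, 1.579]
contact_force: [-0.5, -0.6, 0.8]
opening: 0.997
at [431.3  34.7 183.5] [3.1406 0.     1.5786] F [-0.5 -0.6  0.8] clk 3.1 op 0.997
tool shift [172.7 146.1  33.6] dist 229 spin -0.51
```

```bash
python3 -m inch '[{"gripper":0.036,"tx":0.022,"ty":0.0185,"tz":0.002,"spin":-0.5},{"gripper":0.036,"tx":0.022,"ty":0.0185,"tz":0.002,"spin":0},{"gripper":0.036,"tx":0.022,"ty":0.0185,"tz":0.002,"spin":0},{"gripper":0.036,"tx":0.022,"ty":0.0185,"tz":0.002,"spin":0},{"gripper":0.036,"tx":0.022,"ty":0.0185,"tz":0.002,"spin":0},{"gripper":0.036,"tx":0.022,"ty":0.0185,"tz":0.002,"spin":0},{"gripper":0.036,"tx":0.022,"ty":0.0185,"tz":0.002,"spin":0},{"gripper":0.036,"tx":0.019,"ty":0.0165,"tz":0.002,"spin":0}]' 
python3 - <<'E'
from h import *
go(576.1,208.5,80,np.pi/2+.0166)
E
```

```text
clock: 3.9
eef_pos: [575.1, 209.3, 167.2]
tcp_rot: [3.141, -0.0, 1.587]
contact_force: [0.3, -1.0, 0.3]
opening: 0.418
at [575.1 209.3 167.2] [ 3.1412e+00 -2.0000e-04  1.5873e+00] F [ 0.3 -1.   0.3] clk 3.9 op 0.418
tool shift [-0.8  1.  87.2] dist 87 spin -0.0
```

Now down to just above the wall, then look.

```bash
python3 -m inch '[{"gripper":0.036,"tx":-0.001,"ty":0.001,"tz":0.015,"spin":0},{"gripper":0.036,"tx":0,"ty":0,"tz":0.02,"spin":0},{"gripper":0.036,"tx":0,"ty":0,"tz":0.02,"spin":0},{"gripper":0.036,"tx":0,"ty":0,"tz":0.02,"spin":0},{"gripper":0.036,"tx":0,"ty":0,"tz":0.015,"spin":0},{"gripper":0.036,"tx":0,"ty":0,"tz":0.01,"spin":0},{"gripper":0.036,"tx":0,"ty":0,"tz":0,"spin":0},{"gripper":0.036,"tx":0,"ty":0,"tz":0,"spin":0}]' 
python3 - <<'E'
from h import *
from rig import *
go(576.1,208.5,12,np.pi/2+.0166)
a=[]
for c,o in(("side",(180,150,330,350)),("top",(140,130,290,330))):
    f=grab_frame(c)["pixels"][:,:,::-1];cv2.imwrite(f"pics/{c}1.png",f)
    a.append(draw(f.copy(),c,(665.07,209.95,.0166),TRAY,o,2.6))
cv2.imwrite("pics/g1.png",np.hstack(a))
E
```

```text
clock: 4.7
eef_pos: [575.4, 207.0, 67.6]
tcp_rot: [3.141, -0.0, 1.587]
contact_force: [-0.0, -0.1, 0.1]
opening: 0.417
at [575.4 207.   67.6] [ 3.1413e+00 -1.0000e-04  1.5869e+00] F [-0.  -0.1  0.1] clk 4.7 op 0.417
tool shift [ 1.4  0.7 55.6] dist 56 spin -0.03
```

View pics/g1.png

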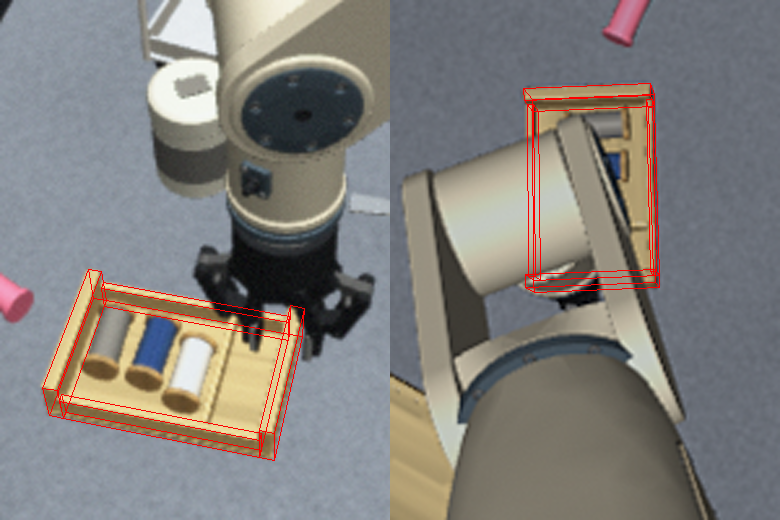

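The side view shows the fingertips at crop (255,345) and (310,350), on both sides of the front wall. Going down.

```bash
python3 -m inch '[{"gripper":0.036,"tx":0.001,"ty":0.001,"tz":0.01,"spin":0},{"gripper":0.036,"tx":0,"ty":0,"tz":0.012,"spin":0},{"gripper":0.036,"tx":0,"ty":0,"tz":0.012,"spin":0},{"gripper":0.036,"tx":0,"ty":0,"tz":0.01,"spin":0},{"gripper":0.036,"tx":0,"ty":0,"tz":0.006,"spin":0},{"gripper":0.036,"tx":0,"ty":0,"tz":0.004,"spin":0},{"gripper":0.036,"tx":0,"ty":0,"tz":0,"spin":0},{"gripper":0.036,"tx":0,"ty":0,"tz":0,"spin":0}]' 
python3 - <<'E'
from h import *
from rig import *
go(576.1,208.5,12,np.pi/2+.0166)
f=grab_frame("side")["pixels"][:,:,::-1];cv2.imwrite("pics/side2.png",f)
cv2.imwrite("pics/g2.png",cv2.resize(f[200:340,190:330],None,fx=4,fy=4))
E
```

```text
clock: 5.6
eef_pos: [576.4, 208.1, 13.4]
tcp_rot: [3.141, -0.0, 1.587]
contact_force: [0.2, -0.5, 0.9]
opening: 0.422
at [576.4 208.1  13.4] [ 3.1413e+00 -1.0000e-04  1.5870e+00] F [ 0.2 -0.5  0.9] clk 5.6 op 0.422
tool shift [ 0.4 -0.3  1.4] dist 2 spin -0.02
```

View pics/g2.png

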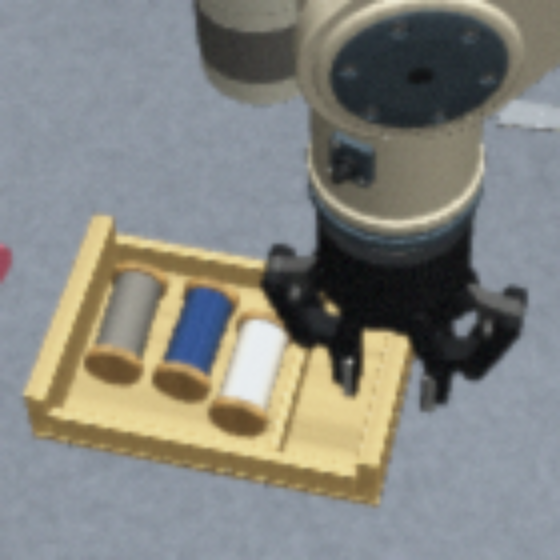

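One finger is in the trough at crop (345,390) and the other is outside the wall at (430,405). Closing.

```bash
python3 -m inch '[{"gripper":0.022,"tx":0,"ty":0,"tz":0,"spin":0},{"gripper":0.018,"tx":0,"ty":0,"tz":0,"spin":0},{"gripper":0.012,"tx":0,"ty":0,"tz":0,"spin":0},{"gripper":0.0,"tx":0,"ty":0,"tz":0,"spin":0},{"gripper":0.0,"tx":0,"ty":0,"tz":0,"spin":0},{"gripper":0.0,"tx":0,"ty":0,"tz":0,"spin":0},{"gripper":0.0,"tx":0,"ty":0,"tz":0,"spin":0},{"gripper":0.0,"tx":0,"ty":0,"tz":0,"spin":0}]' 120
python3 - <<'E'
from h import *
go(576.1,208.5,12,np.pi/2+.0166)
E
```

```text
clock: 6.45
eef_pos: [576.5, 208.1, 13.9]
tcp_rot: [3.141, -0.0, 1.587]
contact_force: [-1.1, -0.5, 5.5]
opening: 0.119
at [576.5 208.1  13.9] [ 3.1410e+00 -3.0000e-04  1.5868e+00] F [-1.1 -0.5  5.5] clk 6.45 op 0.119
tool shift [ 0.4 -0.4  1.9] dist 2 spin -0.03
```

```bash
python3 -m inch '[{"gripper":0.0,"tx":0,"ty":0,"tz":-0.001,"spin":0},{"gripper":0.0,"tx":0,"ty":0,"tz":-0.002,"spin":0},{"gripper":0.0,"tx":0,"ty":0,"tz":-0.004,"spin":0},{"gripper":0.0,"tx":0,"ty":0,"tz":-0.006,"spin":0},{"gripper":0.0,"tx":0,"ty":0,"tz":-0.008,"spin":0},{"gripper":0.0,"tx":0,"ty":0,"tz":-0.008,"spin":0},{"gripper":0.0,"tx":0,"ty":0,"tz":-0.004,"spin":0},{"gripper":0.0,"tx":0,"ty":0,"tz":-0.001,"spin":0}]' 120
python3 - <<'E'
from h import *
from rig import *
go(576.1,208.5,12,np.pi/2+.0166)
f=grab_frame("side")["pixels"][:,:,::-1];cv2.imwrite("pics/side3.png",f)
cv2.imwrite("pics/g3.png",draw(f.copy(),"side",(665.8,209.5,.0166),TRAY,(190,200,330,340),4,34))
print(sense()["wrist_torque"])
E
```

```text
clock: 7.25
eef_pos: [576.7, 208.3, 48.2]
tcp_rot: [3.14, -0.0, 1.587]
contact_force: [0.3, 1.1, -3.6]
opening: 0.12
at [576.7 208.3  48.2] [ 3.1403e+00 -4.0000e-04  1.5871e+00] F [ 0.3  1.1 -3.6] clk 7.25 op 0.12
tool shift [ 0.2 -0.6 36.2] dist 36 spin -0.02
[-0.03283261  0.28213348  0.00263924]
```

View pics/g3.png

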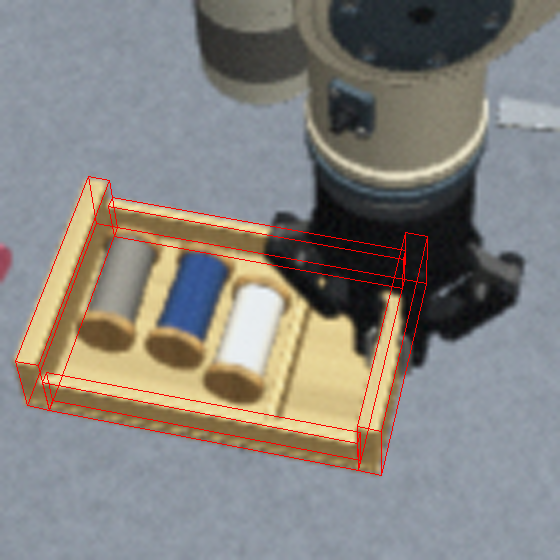

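The tray is up and hangs almost level; the overlay with its underside at 34 mm fits. Now check the large tray's corner before transit.

```bash
python3 - <<'E'
from h import *
for uv in((210,318),(120,265),(83,322),(178,374)): print(uv,ray("top",*uv,55).round())
for uv in((301,245),(310,245),(296,320),(328,320)): print("shears",ray("top",*uv,8).round())
E
python3 -m inch '[{"gripper":0.0,"tx":0,"ty":-0.003,"tz":-0.002,"spin":0},{"gripper":0.0,"tx":-0.003,"ty":-0.006,"tz":-0.002,"spin":0},{"gripper":0.0,"tx":-0.006,"ty":-0.009,"tz":-0.002,"spin":0},{"gripper":0.0,"tx":-0.009,"ty":-0.012,"tz":-0.002,"spin":0},{"gripper":0.0,"tx":-0.012,"ty":-0.015,"tz":-0.002,"spin":0},{"gripper":0.0,"tx":-0.014,"ty":-0.018,"tz":-0.002,"spin":0},{"gripper":0.0,"tx":-0.014,"ty":-0.018,"tz":-0.002,"spin":0},{"gripper":0.0,"tx":-0.014,"ty":-0.018,"tz":-0.001,"spin":0}]'
```

```text
(210, 318) [385. 223.  55.]
(120, 265) [513. 435.  55.]
(83, 322) [383. 517.  55.]
(178, 374) [262. 295.  55.]
shears [555.   5.   8.]
shears [554. -17.   8.]
shears [374.  23.   8.]
shears [372. -54.   8.]
clock: 8.1
eef_pos: [476.7, 133.5, 62.4]
tcp_rot: [-3.141, 0.0, 1.587]
contact_force: [0.7, 0.5, -3.8]
opening: 0.122
```

```bash
python3 -m inch '[{"gripper":0.0,"tx":-0.014,"ty":-0.015,"tz":0,"spin":0},{"gripper":0.0,"tx":-0.015,"ty":-0.012,"tz":0,"spin":0},{"gripper":0.0,"tx":-0.016,"ty":-0.01,"tz":0,"spin":0},{"gripper":0.0,"tx":-0.016,"ty":-0.008,"tz":0,"spin":0},{"gripper":0.0,"tx":-0.016,"ty":-0.006,"tz":0,"spin":0},{"gripper":0.0,"tx":-0.016,"ty":-0.004,"tz":0,"spin":0},{"gripper":0.0,"tx":-0.016,"ty":-0.004,"tz":0,"spin":0},{"gripper":0.0,"tx":-0.016,"ty":-0.004,"tz":0,"spin":0}]'
python3 - <<'E'
from h import *
go(374.6,-151.5,62,np.pi/2-.132)
E
```

```text
clock: 8.9
eef_pos: [416.2, 7.6, 62.4]
tcp_rot: [-3.141, 0.0, 1.587]
contact_force: [-0.4, -0.7, -2.1]
opening: 0.121
at [416.2   7.6  62.4] [-3.1413e+00  1.0000e-04  1.5871e+00] F [-0.4 -0.7 -2.1] clk 8.9 op 0.121
tool shift [-158.4  -44.2    0.4] dist 164 spin 8.5
```

```bash
python3 -m inch '[{"gripper":0.0,"tx":-0.016,"ty":-0.004,"tz":0,"spin":0.3},{"gripper":0.0,"tx":-0.016,"ty":-0.004,"tz":0,"spin":0.6},{"gripper":0.0,"tx":-0.016,"ty":-0.003,"tz":0,"spin":0.8},{"gripper":0.0,"tx":-0.016,"ty":-0.003,"tz":0,"spin":0.8},{"gripper":0.0,"tx":-0.015,"ty":-0.003,"tz":0,"spin":0.8},{"gripper":0.0,"tx":-0.014,"ty":-0.003,"tz":0,"spin":0.8},{"gripper":0.0,"tx":-0.013,"ty":-0.003,"tz":0,"spin":0.8},{"gripper":0.0,"tx":-0.012,"ty":-0.003,"tz":0,"spin":0.8}]'
python3 - <<'E'
from h import *
go(374.6,-151.5,62,np.pi/2-.132)
E
```

```text
clock: 9.7
eef_pos: [388.0, -109.5, 62.4]
tcp_rot: [-3.141, 0.0, 1.487]
contact_force: [0.4, 0.0, -3.2]
opening: 0.114
at [ 388.  -109.5   62.4] [-3.1414e+00  1.0000e-04  1.4868e+00] F [ 0.4  0.  -3.2] clk 9.7 op 0.114
tool shift [-43.   -9.8   0.4] dist 44 spin 2.75
```

```bash
python3 -m inch '[{"gripper":0.0,"tx":-0.01,"ty":-0.002,"tz":0,"spin":0.8},{"gripper":0.0,"tx":-0.009,"ty":-0.002,"tz":0,"spin":0.7},{"gripper":0.0,"tx":-0.008,"ty":-0.002,"tz":0,"spin":0.6},{"gripper":0.0,"tx":-0.007,"ty":-0.002,"tz":0,"spin":0.4},{"gripper":0.0,"tx":-0.005,"ty":-0.001,"tz":0,"spin":0.2},{"gripper":0.0,"tx":-0.003,"ty":0,"tz":0,"spin":0},{"gripper":0.0,"tx":-0.001,"ty":0,"tz":0,"spin":0},{"gripper":0.0,"tx":0,"ty":0,"tz":0,"spin":0}]'
python3 - <<'E'
from h import *
from rig import *
go(374.6,-151.5,62,np.pi/2-.132)
a=[]
for c,o in(("side",(220,80,370,280)),("top",(310,110,460,310))):
    f=grab_frame(c)["pixels"][:,:,::-1];cv2.imwrite(f"pics/{c}4.png",f)
    a.append(cv2.resize(f[o[1]:o[3],o[0]:o[2]],None,fx=2.6,fy=2.6,interpolation=cv2.INTER_CUBIC))
cv2.imwrite("pics/g4.png",np.hstack(a))
E
```

```text
clock: 10.5
eef_pos: [375.7, -150.8, 62.3]
tcp_rot: [3.142, -0.0, 1.44]
contact_force: [0.1, 0.6, -2.5]
opening: 0.114
at [ 375.7 -150.8   62.3] [ 3.1416 -0.      1.4404] F [ 0.1  0.6 -2.5] clk 10.5 op 0.114
tool shift [-0.8 -1.   0.3] dist 1 spin 0.09
```

View pics/g4.png

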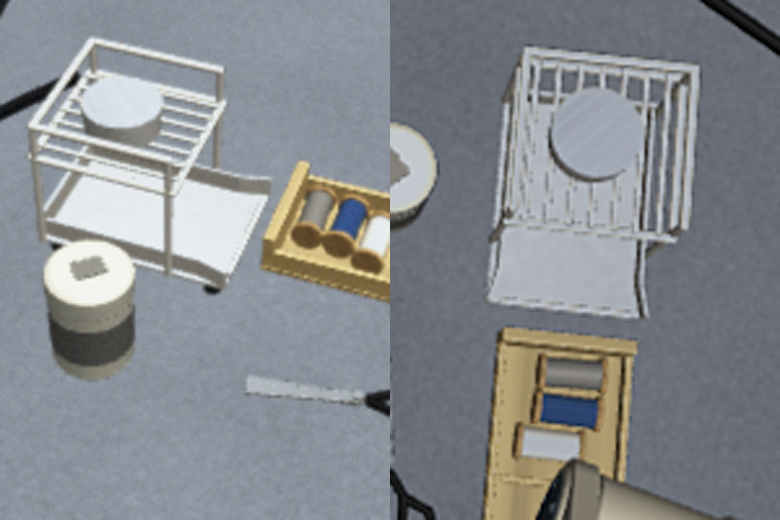

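```bash
python3 - <<'E'
import cv2
s=cv2.imread("pics/side4.png");t=cv2.imread("pics/top4.png")
cv2.imwrite("pics/z1.png",cv2.resize(t[215:315,340:420],None,fx=6,fy=6,interpolation=cv2.INTER_CUBIC))
cv2.imwrite("pics/z2.png",cv2.resize(s[135:235,290:400],None,fx=6,fy=6,interpolation=cv2.INTER_CUBIC))
E
```

```text
(no output)
```

View pics/z1.png

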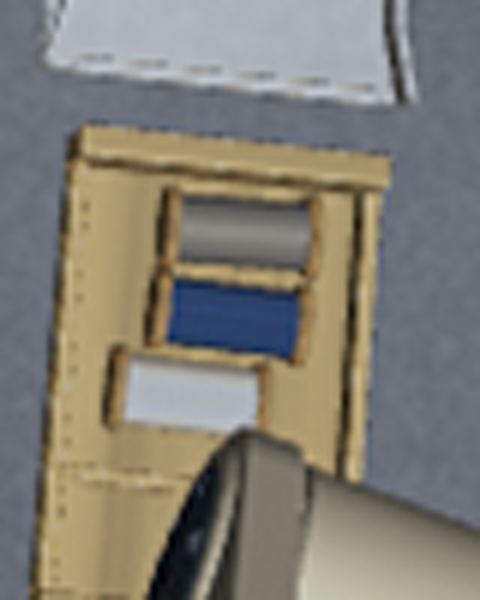

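View pics/z2.png

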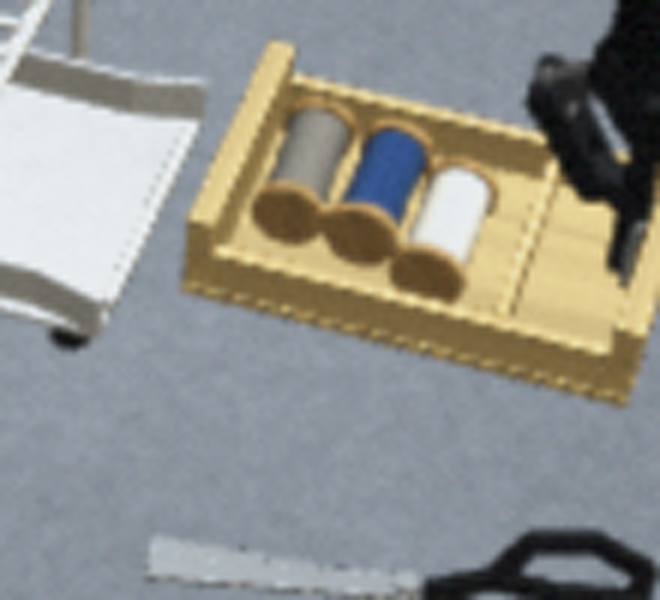

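```bash
python3 - <<'E'
from h import *
T=lambda a,b:px((a,b),(340,215),6);S=lambda a,b:px((a,b),(290,135),6)
def dz(L): return lambda p:(L[0],L[1],L[2]+p[3])
to=[("top",T(85,126),dz((95,60,44))),("top",T(392,158),dz((95,-60,44))),("top",T(388,187),dz((83,-60,44)))]
so=[("side",S(275,40),dz((95,-60,44))),("side",S(190,225),dz((95,60,44))),("side",S(183,290),dz((95,60,0))),("side",S(627,403),dz((-95,60,0)))]
for n,o in(("both",to+so),("side",so)):
    p,r=fit(o,[464,-162,-.13,48],0);print(n,p.round(3));print(r.round(1).tolist())
T2=lambda a,b:px((a,b),(340,120),5)
top=[("top",T(45,58),(-102,71,42)),("top",T(412,100),(-102,-71,42)),("top",T2(68,376),(-49,72.5,126)),("top",T2(402,410),(-49,-72.5,126)),("top",T2(112,45),(97,72.5,167)),("top",T2(442,78),(97,-72.5,167))]
S2=lambda a,b:px((a,b),(225,90),5)
sid=[("side",S(101,306),(-102,71,42)),("side",S(205,82),(-102,-71,42)),("side",S2(312,322),(-49,72.5,126)),("side",S2(408,150),(-49,-72.5,126)),("side",S2(150,27),(97,-72.5,167)),("side",S2(38,190),(97,72.5,167))]
for n,o in(("both",top+sid),("top",top),("side",sid),("tips",top[:2]+sid[:2])):
    p,r=fit(o,[690,-195,-.13],0);print("rack",n,p.round(3));print(r.round(1).tolist())
E
```

```text
both [ 4.63286e+02 -1.60314e+02 -1.27000e-01  4.98140e+01]
[[-0.6, -0.2], [0.3, -0.2], [0.6, 0.1], [-0.5, -0.2], [0.0, -1.1], [0.1, 0.6], [0.6, 1.2]]
side [ 4.64315e+02 -1.72781e+02 -1.23000e-01  3.86260e+01]
[[-0.6, 0.1], [0.3, -1.2], [0.4, 0.3], [-0.1, 0.4]]
rack both [ 6.91298e+02 -1.95390e+02 -1.35000e-01]
[[2.1, -0.5], [-0.4, -1.0], [1.8, 0.6], [-1.3, 0.7], [1.1, -0.2], [-0.3, 0.1], [0.1, -1.7], [-0.4, 1.0], [0.2, 0.8], [0.2, 0.5], [0.2, 0.5], [-0.5, 0.6]]
rack top [ 6.91233e+02 -1.94295e+02 -1.35000e-01]
[[1.6, -0.4], [-0.8, -1.0], [1.3, 0.7], [-1.8, 0.8], [0.6, -0.1], [-0.8, 0.1]]
rack side [ 6.91627e+02 -1.97187e+02 -1.36000e-01]
[[0.1, -2.2], [-0.4, 0.5], [0.2, 0.3], [0.2, 0.1], [0.3, 0.1], [-0.4, 0.1]]
rack tips [ 6.89913e+02 -1.93497e+02 -1.40000e-01]
[[1.1, -0.1], [-1.4, -0.3], [0.3, -1.0], [0.1, 1.6]]
```

```bash
python3 -m inch '[{"gripper":0.0,"tx":-0.001,"ty":0.001,"tz":0.002,"spin":0.2},{"gripper":0.0,"tx":-0.001,"ty":0.003,"tz":0.002,"spin":0.15},{"gripper":0.0,"tx":0,"ty":0.006,"tz":0.002,"spin":0},{"gripper":0.0,"tx":0,"ty":0.008,"tz":0.002,"spin":0},{"gripper":0.0,"tx":0,"ty":0.01,"tz":0.001,"spin":0},{"gripper":0.0,"tx":0,"ty":0.01,"tz":0.001,"spin":0},{"gripper":0.0,"tx":0,"ty":0.01,"tz":0,"spin":0},{"gripper":0.0,"tx":0,"ty":0.01,"tz":0,"spin":0}]'
python3 -m inch '[{"gripper":0.0,"tx":0,"ty":0.01,"tz":0,"spin":0},{"gripper":0.0,"tx":0,"ty":0.009,"tz":0,"spin":0},{"gripper":0.0,"tx":0,"ty":0.008,"tz":0,"spin":0},{"gripper":0.0,"tx":0,"ty":0.006,"tz":0,"spin":0},{"gripper":0.0,"tx":0,"ty":0.004,"tz":0,"spin":0},{"gripper":0.0,"tx":0,"ty":0.002,"tz":0,"spin":0},{"gripper":0.0,"tx":0,"ty":0.001,"tz":0,"spin":0},{"gripper":0.0,"tx":0,"ty":0,"tz":0,"spin":0}]'
python3 - <<'E'
from h import *
from rig import *
go(374.6,-151.5,62,np.pi/2-.132)
for c,o,n in(("side",(240,100,370,230),"a"),("top",(335,170,435,290),"b")):
    f=grab_frame(c)["pixels"][:,:,::-1];cv2.imwrite(f"pics/{c}5.png",f)
    cv2.imwrite(f"pics/z5{n}.png",cv2.resize(f[o[1]:o[3],o[0]:o[2]],None,fx=5,fy=5,interpolation=cv2.INTER_CUBIC))
E
```

```text
clock: 11.4
eef_pos: [433.9, -160.8, 52.2]
tcp_rot: [3.142, 0.0, 1.434]
contact_force: [-0.3, -0.4, -3.2]
opening: 0.12
clock: 12.2
eef_pos: [472.2, -166.0, 52.2]
tcp_rot: [-3.141, -0.0, 1.434]
contact_force: [0.8, -0.5, -3.5]
opening: 0.124
at [ 472.2 -166.    52.2] [-3.1412e+00 -1.0000e-04  1.4343e+00] F [ 0.8 -0.5 -3.5] clk 12.2 op 0.124
tool shift [  1.1 -98.7  -9.7] dist 99 spin -0.26
```

View pics/z5a.png

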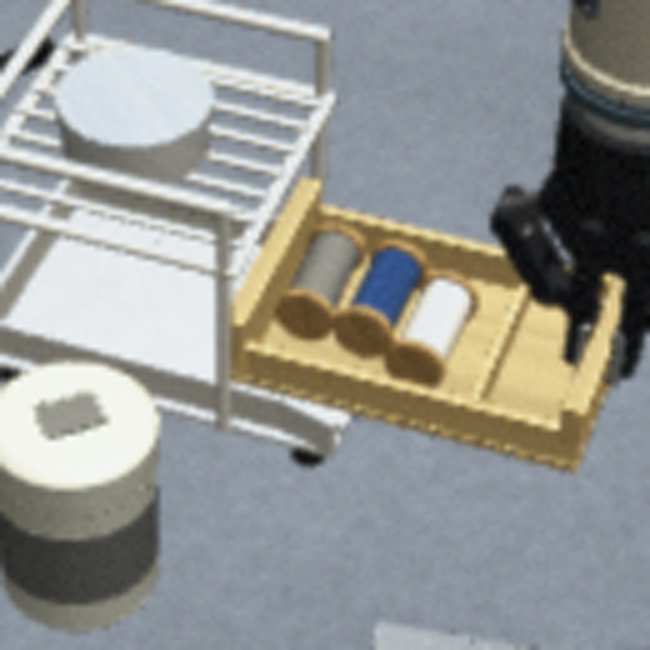

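View pics/z5b.png

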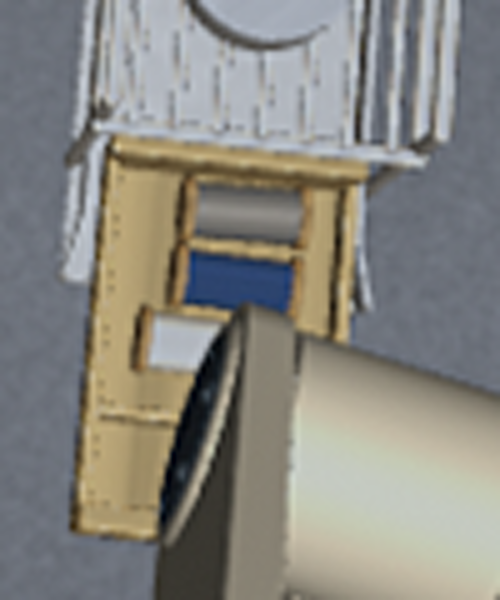

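Tray centre is at bay (-132, -1), level, with no side force. Top view shows it between the flares (crop (100–365,150)), with the bar ahead. Going in further.

```bash
python3 -m inch '[{"gripper":0.0,"tx":0,"ty":0.001,"tz":0,"spin":0},{"gripper":0.0,"tx":0,"ty":0.003,"tz":0,"spin":0},{"gripper":0.0,"tx":0,"ty":0.006,"tz":0,"spin":0},{"gripper":0.0,"tx":0,"ty":0.008,"tz":0,"spin":0},{"gripper":0.0,"tx":0,"ty":0.008,"tz":0,"spin":0},{"gripper":0.0,"tx":0,"ty":0.008,"tz":0,"spin":0},{"gripper":0.0,"tx":0,"ty":0.008,"tz":0,"spin":0},{"gripper":0.0,"tx":0,"ty":0.008,"tz":0,"spin":0}]'
python3 -c "
from h import *
go(0,0,0)"
```

```text
clock: 13.1
eef_pos: [522.7, -173.0, 52.2]
tcp_rot: [3.142, -0.0, 1.434]
contact_force: [-0.8, 0.2, -3.4]
opening: 0.12
at [ 522.7 -173.    52.2] [ 3.1416 -0.      1.4344] F [-0.8  0.2 -3.4] clk 13.1 op 0.12
tool shift [ 100.3 -541.4   52.2] dist 553 spin None
```

```bash
python3 -m inch '[{"gripper":0.0,"tx":0,"ty":0.008,"tz":0,"spin":0},{"gripper":0.0,"tx":0,"ty":0.008,"tz":0,"spin":0},{"gripper":0.0,"tx":0,"ty":0.008,"tz":0,"spin":0},{"gripper":0.0,"tx":0,"ty":0.008,"tz":0,"spin":0},{"gripper":0.0,"tx":0,"ty":0.006,"tz":0,"spin":0},{"gripper":0.0,"tx":0,"ty":0.003,"tz":0,"spin":0},{"gripper":0.0,"tx":0,"ty":0.001,"tz":0,"spin":0},{"gripper":0.0,"tx":0,"ty":0,"tz":0,"spin":0}]'
python3 - <<'E'
from h import *
from rig import *
go(0,0,0)
for c,o,n in(("side",(225,90,355,220),"a"),("top",(335,120,435,240),"b")):
    f=grab_frame(c)["pixels"][:,:,::-1];cv2.imwrite(f"pics/{c}6.png",f)
    cv2.imwrite(f"pics/z6{n}.png",cv2.resize(f[o[1]:o[3],o[0]:o[2]],None,fx=5,fy=5,interpolation=cv2.INTER_CUBIC))
E
```

```text
clock: 13.9
eef_pos: [563.4, -178.5, 52.2]
tcp_rot: [-3.141, -0.0, 1.434]
contact_force: [-0.8, 0.3, -3.8]
opening: 0.118
at [ 563.4 -178.5   52.2] [-3.1412e+00 -1.0000e-04  1.4344e+00] F [-0.8  0.3 -3.8] clk 13.9 op 0.118
tool shift [ 100.3 -582.4   52.4] dist 593 spin None
```

View pics/z6a.png

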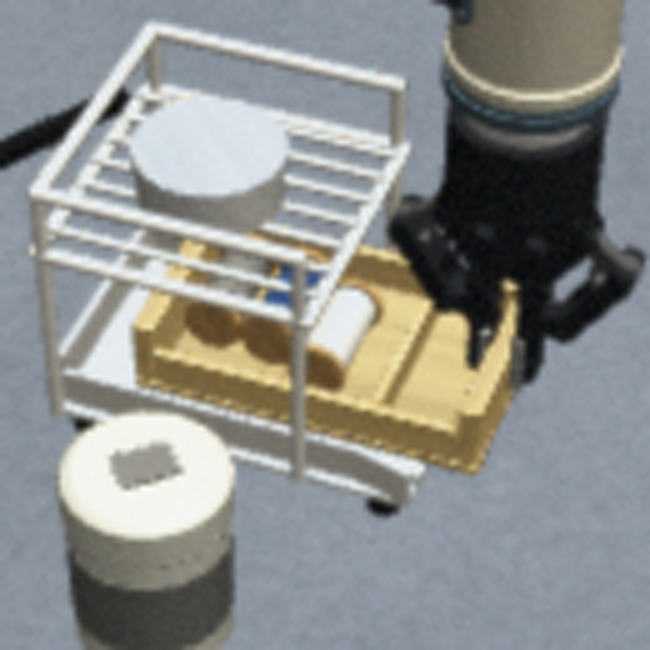

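View pics/z6b.png

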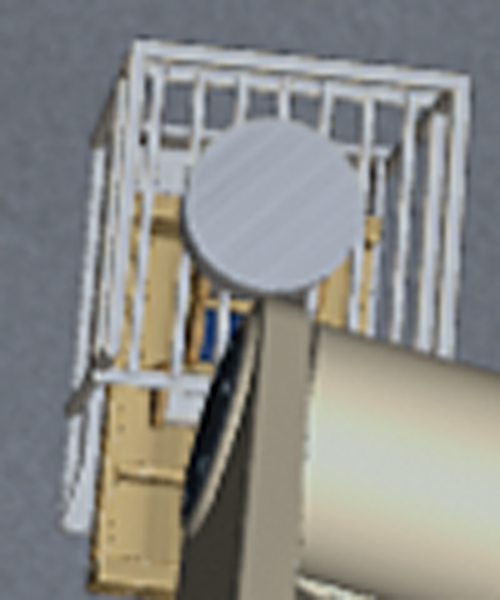

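The tray is in about 60 mm short of home and clear of guides and bar. Lowering onto the lip.

```bash
python3 -m inch '[{"gripper":0.0,"tx":0,"ty":0,"tz":0.001,"spin":0},{"gripper":0.0,"tx":0,"ty":0,"tz":0.001,"spin":0},{"gripper":0.0,"tx":0,"ty":0,"tz":0.001,"spin":0},{"gripper":0.0,"tx":0,"ty":0,"tz":0.001,"spin":0},{"gripper":0.0,"tx":0,"ty":0,"tz":0.001,"spin":0},{"gripper":0.0,"tx":0,"ty":0,"tz":0.001,"spin":0},{"gripper":0.0,"tx":0,"ty":0,"tz":0,"spin":0},{"gripper":0.0,"tx":0,"ty":0,"tz":0,"spin":0}]'
python3 -c "
from rig import *
s=sense();print(s['contact_force'],s['wrist_torque'])"
```

```text
clock: 14.8
eef_pos: [563.6, -178.6, 46.3]
tcp_rot: [-3.142, -0.0, 1.434]
contact_force: [0.1, 0.5, -2.6]
opening: 0.123
[ 0.07833666  0.47266434 -2.59056439] [0.07149151 0.22204309 0.03517835]
```

```bash
python3 -m inch '[{"gripper":0.0,"tx":0,"ty":0,"tz":0.001,"spin":0},{"gripper":0.0,"tx":0,"ty":0,"tz":0.0005,"spin":0},{"gripper":0.0,"tx":0,"ty":0,"tz":0.0005,"spin":0},{"gripper":0.0,"tx":0,"ty":0,"tz":0.0005,"spin":0},{"gripper":0.0,"tx":0,"ty":0,"tz":0.0005,"spin":0},{"gripper":0.0,"tx":0,"ty":0,"tz":0,"spin":0},{"gripper":0.0,"tx":0,"ty":0,"tz":0,"spin":0},{"gripper":0.0,"tx":0,"ty":0,"tz":0,"spin":0}]'
python3 -c "
from rig import *
s=sense();print(s['contact_force'],s['wrist_torque'])"
```

```text
clock: 15.6
eef_pos: [563.6, -178.6, 43.3]
tcp_rot: [3.142, 0.0, 1.434]
contact_force: [0.3, 0.2, -3.4]
opening: 0.123
[ 0.31118924  0.24445604 -3.42286042] [0.00884192 0.19962155 0.02605158]
```

```bash
python3 -m inch '[{"gripper":0.0,"tx":0,"ty":0,"tz":0.0005,"spin":0},{"gripper":0.0,"tx":0,"ty":0,"tz":0.0005,"spin":0},{"gripper":0.0,"tx":0,"ty":0,"tz":0.0005,"spin":0},{"gripper":0.0,"tx":0,"ty":0,"tz":0,"spin":0},{"gripper":0.0,"tx":0,"ty":0,"tz":0,"spin":0},{"gripper":0.0,"tx":0,"ty":0,"tz":0,"spin":0},{"gripper":0.0,"tx":0,"ty":0,"tz":0,"spin":0},{"gripper":0.0,"tx":0,"ty":0,"tz":0,"spin":0}]'
python3 - <<'E'
from rig import *
import cv2
s=sense();print(s['contact_force'],s['wrist_torque'])
f=grab_frame("side")["pixels"][:,:,::-1];cv2.imwrite("pics/side7.png",f)
cv2.imwrite("pics/z7.png",cv2.resize(f[140:200,240:340],None,fx=7,fy=7,interpolation=cv2.INTER_CUBIC))
E
```

```text
clock: 16.4
eef_pos: [563.6, -178.6, 42.8]
tcp_rot: [3.141, 0.0, 1.434]
contact_force: [-4.6, 1.1, 9.9]
opening: 0.12
[-4.58459572  1.09424346  9.88776466] [ 0.21106232  0.7604406  -0.00440466]
```

View pics/z7.png

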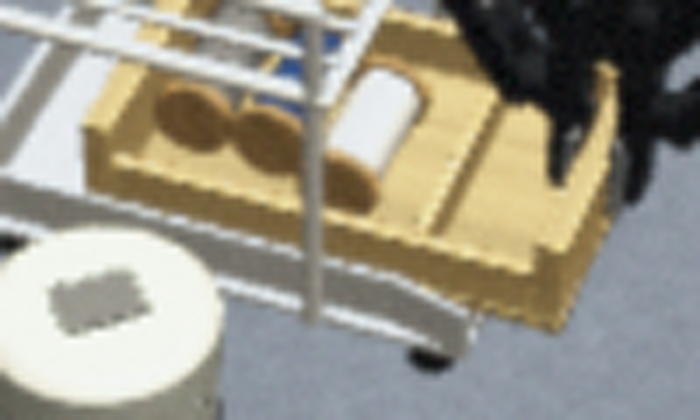

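Contact with the lip is at TCP z 43 (about 13 N), as computed. I ease off 0.5 mm and release.

```bash
python3 -m inch '[{"gripper":0.0,"tx":0,"ty":0,"tz":-0.0004,"spin":0},{"gripper":0.012,"tx":0,"ty":0,"tz":0,"spin":0},{"gripper":0.016,"tx":0,"ty":0,"tz":0,"spin":0},{"gripper":0.02,"tx":0,"ty":0,"tz":0,"spin":0},{"gripper":0.024,"tx":0,"ty":0,"tz":0,"spin":0},{"gripper":0.028,"tx":0,"ty":0,"tz":0,"spin":0},{"gripper":0.032,"tx":0,"ty":0,"tz":0,"spin":0},{"gripper":0.034,"tx":0,"ty":0,"tz":0,"spin":0}]' 40
python3 - <<'E'
from rig import *
import cv2
s=sense();print(s['contact_force'],s['wrist_torque'])
f=grab_frame("side")["pixels"][:,:,::-1];cv2.imwrite("pics/side8.png",f)
cv2.imwrite("pics/z8.png",cv2.resize(f[90:210,220:350],None,fx=5,fy=5,interpolation=cv2.INTER_CUBIC))
E
```

```text
clock: 17.25
eef_pos: [563.5, -178.6, 42.1]
tcp_rot: [-3.142, -0.0, 1.434]
contact_force: [1.1, -0.4, -0.1]
opening: 0.395
[ 1.10139524 -0.36212583 -0.13958076] [ 0.05095698 -0.0180696   0.00479087]
```

View pics/z8.png

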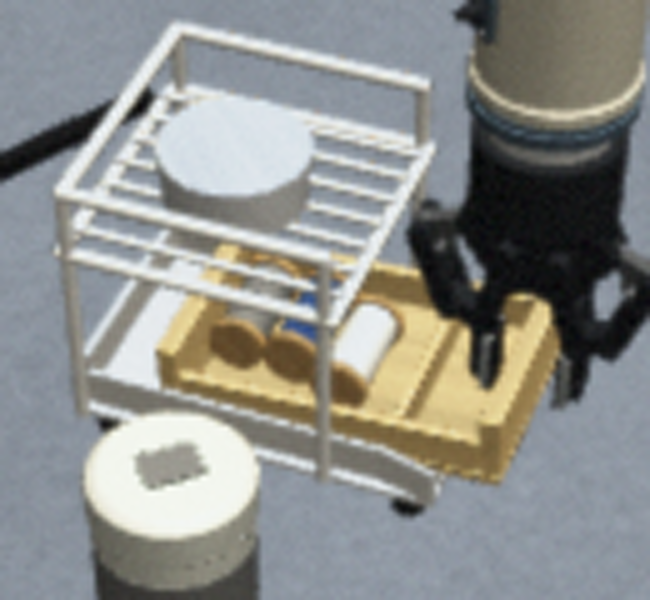

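Released: back end on the shelf, front on the lip, all reels in. Lifting clear.

```bash
python3 -m inch '[{"gripper":0.034,"tx":0,"ty":0,"tz":-0.003,"spin":0},{"gripper":0.034,"tx":0,"ty":0,"tz":-0.006,"spin":0},{"gripper":0.034,"tx":0,"ty":0,"tz":-0.01,"spin":0},{"gripper":0.034,"tx":0,"ty":0,"tz":-0.014,"spin":0},{"gripper":0.034,"tx":0,"ty":0,"tz":-0.016,"spin":0},{"gripper":0.034,"tx":0,"ty":-0.005,"tz":-0.016,"spin":0},{"gripper":0.034,"tx":0,"ty":-0.02,"tz":-0.003,"spin":0},{"gripper":0.034,"tx":0,"ty":-0.03,"tz":0,"spin":0}]'
python3 -m inch '[{"gripper":0.0,"tx":0,"ty":-0.03,"tz":0,"spin":0},{"gripper":0.0,"tx":0,"ty":0,"tz":0,"spin":-8.5},{"gripper":0.0,"tx":0,"ty":0,"tz":0,"spin":-8.5},{"gripper":0.0,"tx":0,"ty":0,"tz":0,"spin":-8.5},{"gripper":0.0,"tx":0,"ty":0,"tz":0,"spin":-8.5},{"gripper":0.0,"tx":0,"ty":0,"tz":0,"spin":-8.5},{"gripper":0.0,"tx":0,"ty":0,"tz":0,"spin":-8.5},{"gripper":0.0,"tx":0,"ty":0,"tz":0,"spin":-8.5}]'
python3 - <<'E'
from h import *
from rig import *
go(0,0,0,np.pi-.1365)
for c in("side","top"):
    f=grab_frame(c)["pixels"][:,:,::-1];cv2.imwrite(f"pics/{c}9.png",f)
cv2.imwrite("pics/z9.png",np.hstack([cv2.resize(cv2.imread("pics/side9.png")[90:230,220:350],None,fx=3,fy=3),cv2.resize(cv2.imread("pics/top9.png")[110:250,320:450],None,fx=3,fy=3)]))
E
```

```text
clock: 18.1
eef_pos: [510.3, -171.5, 112.3]
tcp_rot: [3.138, 0.001, 1.435]
contact_force: [0.5, 0.0, 1.2]
opening: 0.399
clock: 18.9
eef_pos: [479.3, -167.1, 111.3]
tcp_rot: [3.141, 0.001, 2.479]
contact_force: [-0.4, -0.0, 0.7]
opening: 0.001
at [ 479.3 -167.1  111.3] [3.1413e+00 9.0000e-04 2.4789e+00] F [-0.4 -0.   0.7] clk 18.9 op 0.001
tool shift [ 480.7 -163.2  110.8] dist 520 spin -30.15
```

View pics/z9.png

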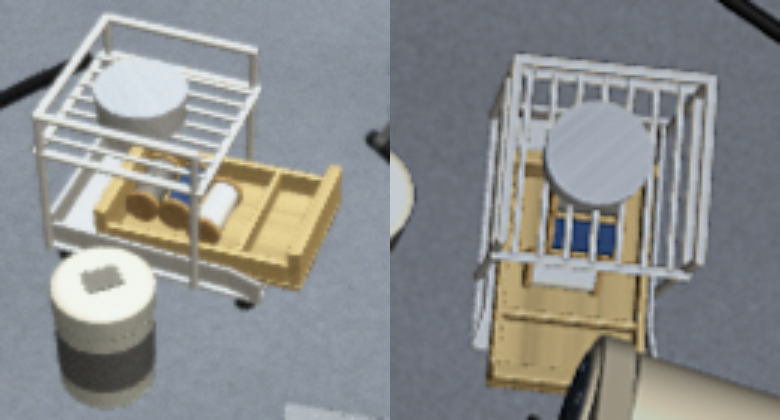

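```bash
python3 -m inch '[{"gripper":0.045,"tx":0,"ty":0,"tz":0.008,"spin":-8.5},{"gripper":0.045,"tx":0,"ty":0,"tz":0.01,"spin":-8.5},{"gripper":0.045,"tx":0,"ty":0,"tz":0.012,"spin":-8.5},{"gripper":0.045,"tx":0,"ty":0,"tz":0.012,"spin":-4.6},{"gripper":0.045,"tx":0,"ty":0,"tz":0.012,"spin":0},{"gripper":0.045,"tx":0,"ty":0,"tz":0.012,"spin":0},{"gripper":0.045,"tx":0,"ty":0,"tz":0.007,"spin":0},{"gripper":0.045,"tx":0,"ty":0,"tz":0,"spin":0}]'
python3 -m inch '[{"gripper":0.045,"tx":-0.003,"ty":0,"tz":0,"spin":0},{"gripper":0.045,"tx":-0.008,"ty":0,"tz":0,"spin":0},{"gripper":0.045,"tx":-0.01,"ty":0,"tz":0,"spin":0},{"gripper":0.045,"tx":-0.01,"ty":0,"tz":0,"spin":0},{"gripper":0.045,"tx":-0.01,"ty":0,"tz":0,"spin":0},{"gripper":0.045,"tx":-0.008,"ty":0,"tz":0,"spin":0},{"gripper":0.045,"tx":-0.005,"ty":0,"tz":0,"spin":0},{"gripper":0.045,"tx":-0.002,"ty":0,"tz":0,"spin":0}]'
cat >> h.py <<'E'
def bay():
    from rig import sense
    s=sense();p=s["eef_pos"];q=R(.135)@(np.array([p[0]-691,p[1]+195,p[2]]));F=R(.135)@s["contact_force"]
    print("bay tcp",q.round(1),"yaw off",round(s["tcp_rot"][2]-np.pi+.135,4),"Fbay",F.round(2),"clk",round(s["clock"],2))
E
python3 - <<'E'
from h import *
from rig import *
bay()
f=grab_frame("side")["pixels"][:,:,::-1];cv2.imwrite("pics/side10.png",f)
cv2.imwrite("pics/z10.png",cv2.resize(f[90:230,220:360],None,fx=4,fy=4))
E
```

```text
clock: 19.8
eef_pos: [478.7, -166.8, 36.3]
tcp_rot: [3.141, -0.002, 2.996]
contact_force: [0.6, -0.1, 0.9]
opening: 0.526
clock: 20.6
eef_pos: [535.3, -175.1, 37.1]
tcp_rot: [3.142, 0.0, 2.998]
contact_force: [0.1, 0.8, 0.2]
opening: 0.529
bay tcp [-156.9   -1.2   37.1] yaw off -0.0083 Fbay [-0.01  0.78  0.16] clk 20.6
```

View pics/z10.png

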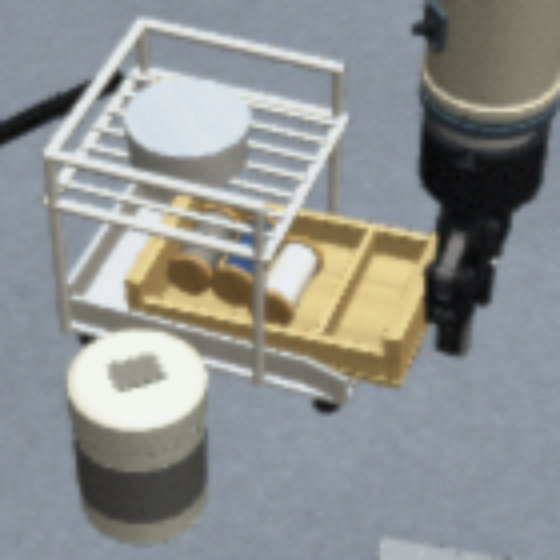

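```bash
python3 -m inch '[{"gripper":0.045,"tx":-0.003,"ty":0,"tz":0,"spin":-0.4},{"gripper":0.045,"tx":-0.003,"ty":0,"tz":0,"spin":0},{"gripper":0.045,"tx":-0.003,"ty":0,"tz":0,"spin":0},{"gripper":0.045,"tx":-0.002,"ty":0,"tz":0,"spin":0},{"gripper":0.045,"tx":-0.002,"ty":0,"tz":0,"spin":0},{"gripper":0.045,"tx":-0.002,"ty":0,"tz":0,"spin":0},{"gripper":0.045,"tx":-0.002,"ty":0,"tz":0,"spin":0},{"gripper":0.045,"tx":-0.002,"ty":0,"tz":0,"spin":0}]'
python3 -c "
from h import *
bay()"
```

```text
clock: 21.45
eef_pos: [553.5, -177.6, 37.0]
tcp_rot: [3.141, -0.0, 3.005]
contact_force: [-1.6, 0.7, -0.6]
opening: 0.533
bay tcp [-138.6   -1.2   37. ] yaw off -0.0015 Fbay [-1.64  0.46 -0.6 ] clk 21.45
```

```bash
python3 -m inch '[{"gripper":0.045,"tx":-0.002,"ty":0,"tz":0,"spin":0},{"gripper":0.045,"tx":-0.002,"ty":0,"tz":0,"spin":0},{"gripper":0.045,"tx":-0.002,"ty":0,"tz":0,"spin":0},{"gripper":0.045,"tx":-0.002,"ty":0,"tz":0,"spin":0},{"gripper":0.045,"tx":-0.001,"ty":0,"tz":0,"spin":0},{"gripper":0.045,"tx":-0.001,"ty":0,"tz":0,"spin":0},{"gripper":0.045,"tx":-0.001,"ty":0,"tz":0,"spin":0},{"gripper":0.045,"tx":-0.001,"ty":0,"tz":0,"spin":0}]'
python3 - <<'E'
from h import *
from rig import *
bay()
f=grab_frame("side")["pixels"][:,:,::-1];cv2.imwrite("pics/side11.png",f)
g=grab_frame("top")["pixels"][:,:,::-1];cv2.imwrite("pics/top11.png",g)
cv2.imwrite("pics/z11.png",np.hstack([cv2.resize(f[90:220,220:350],None,fx=3,fy=3),cv2.resize(g[120:250,330:460],None,fx=3,fy=3)]))
E
```

```text
clock: 22.25
eef_pos: [565.5, -179.2, 37.2]
tcp_rot: [3.142, -0.0, 3.005]
contact_force: [-1.1, 0.6, 0.1]
opening: 0.532
bay tcp [-126.4   -1.3   37.2] yaw off -0.0015 Fbay [-1.16  0.46  0.06] clk 22.25
```

View pics/z11.png

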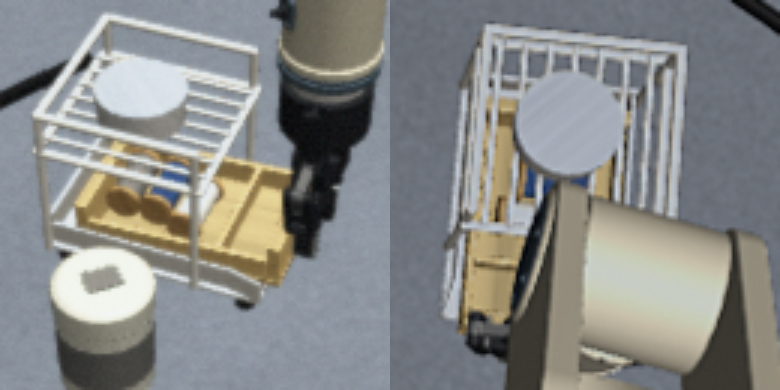

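Pushing takes about 1.2 N and the rack isn't moving. On.

```bash
python3 -m inch '[{"gripper":0.045,"tx":-0.002,"ty":0,"tz":0,"spin":0},{"gripper":0.045,"tx":-0.002,"ty":0,"tz":0,"spin":0},{"gripper":0.045,"tx":-0.002,"ty":0,"tz":0,"spin":0},{"gripper":0.045,"tx":-0.002,"ty":0,"tz":0,"spin":0},{"gripper":0.045,"tx":-0.001,"ty":0,"tz":0,"spin":0},{"gripper":0.045,"tx":-0.001,"ty":0,"tz":0,"spin":0},{"gripper":0.045,"tx":-0.001,"ty":0,"tz":0,"spin":0},{"gripper":0.045,"tx":-0.001,"ty":0,"tz":0,"spin":0}]'
python3 - <<'E'
from h import *
from rig import *
bay()
f=grab_frame("side")["pixels"][:,:,::-1];cv2.imwrite("pics/side12.png",f)
cv2.imwrite("pics/z12.png",cv2.resize(f[90:200,225:335],None,fx=5,fy=5,interpolation=cv2.INTER_CUBIC))
E
```

```text
clock: 23.15
eef_pos: [577.4, -180.9, 37.2]
tcp_rot: [-3.142, -0.0, 3.005]
contact_force: [-0.6, -0.0, -0.5]
opening: 0.529
bay tcp [-114.4   -1.3   37.2] yaw off -0.0014 Fbay [-0.59 -0.09 -0.47] clk 23.15
```

View pics/z12.png

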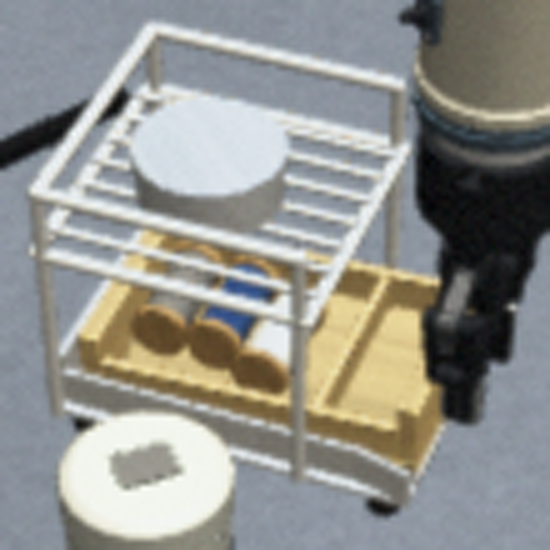

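```bash
python3 -m inch '[{"gripper":0.045,"tx":-0.001,"ty":0,"tz":0,"spin":0},{"gripper":0.045,"tx":-0.001,"ty":0,"tz":0,"spin":0},{"gripper":0.045,"tx":-0.001,"ty":0,"tz":0,"spin":0},{"gripper":0.045,"tx":-0.001,"ty":0,"tz":0,"spin":0},{"gripper":0.045,"tx":-0.001,"ty":0,"tz":0,"spin":0},{"gripper":0.045,"tx":-0.0005,"ty":0,"tz":0,"spin":0},{"gripper":0.045,"tx":0,"ty":0,"tz":0,"spin":0},{"gripper":0.045,"tx":0,"ty":0,"tz":0,"spin":0}]'
python3 - <<'E'
from h import *
from rig import *
bay()
f=grab_frame("side")["pixels"][:,:,::-1];cv2.imwrite("pics/side13.png",f)
cv2.imwrite("pics/z13.png",cv2.resize(f[90:200,225:335],None,fx=5,fy=5,interpolation=cv2.INTER_CUBIC))
E
```

```text
clock: 24.0
eef_pos: [583.0, -181.7, 37.3]
tcp_rot: [-3.142, 0.0, 3.005]
contact_force: [-1.1, 0.4, 1.0]
opening: 0.527
bay tcp [-108.8   -1.4   37.3] yaw off -0.0014 Fbay [-1.14  0.21  1.02] clk 24.0
```

View pics/z13.png

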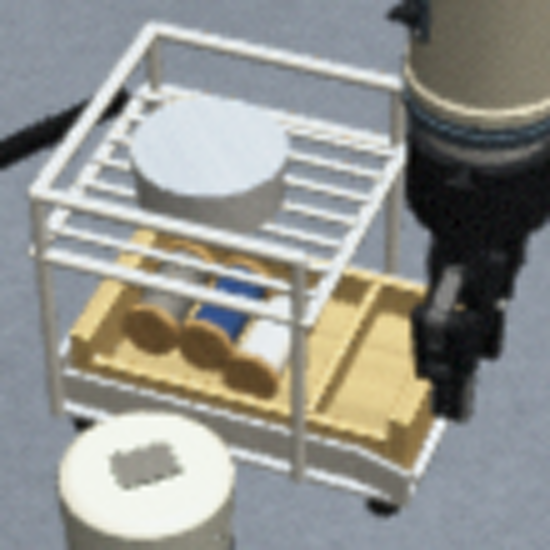

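```bash
python3 -m inch '[{"gripper":0.045,"tx":-0.0005,"ty":0,"tz":0,"spin":0},{"gripper":0.045,"tx":-0.0005,"ty":0,"tz":0,"spin":0},{"gripper":0.045,"tx":-0.0005,"ty":0,"tz":0,"spin":0},{"gripper":0.045,"tx":-0.0005,"ty":0,"tz":0,"spin":0},{"gripper":0.045,"tx":0,"ty":0,"tz":0,"spin":0},{"gripper":0.045,"tx":0,"ty":0,"tz":0,"spin":0},{"gripper":0.045,"tx":0,"ty":0,"tz":0,"spin":0},{"gripper":0.045,"tx":0,"ty":0,"tz":0,"spin":0}]'
python3 - <<'E'
from h import *
from rig import *
bay()
f=grab_frame("side")["pixels"][:,:,::-1];cv2.imwrite("pics/side14.png",f)
a=draw(f.copy(),"side",(691+.0,-195,-.135),TRAY,(230,120,330,200),5,20)
cv2.imwrite("pics/z14.png",np.vstack([cv2.resize(f[140:200,230:330],None,fx=5,fy=5,interpolation=cv2.INTER_CUBIC),a[:290]]))
E
```

```text
clock: 24.85
eef_pos: [584.9, -181.9, 37.2]
tcp_rot: [3.142, 0.0, 3.005]
contact_force: [-2.6, 0.8, 1.8]
opening: 0.52
bay tcp [-106.9   -1.3   37.2] yaw off -0.0014 Fbay [-2.68  0.46  1.83] clk 24.85
```

View pics/z14.png

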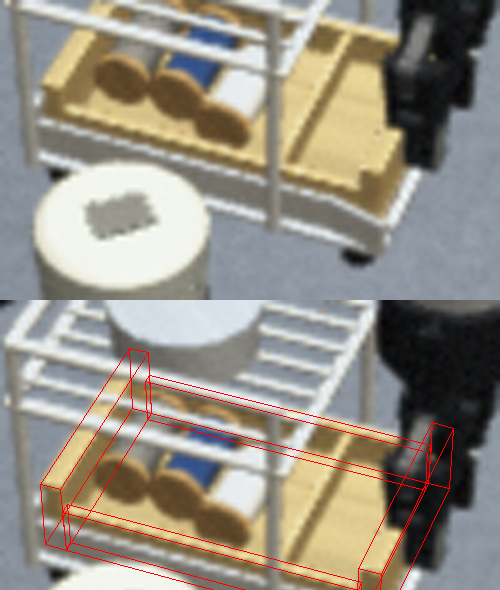

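```bash
python3 - <<'E'
from h import *
for i in (13,14):
    f=cv2.imread(f"pics/side{i}.png")
    cv2.imwrite(f"pics/y{i}.png",cv2.resize(f[150:195,280:325],None,fx=8,fy=8,interpolation=cv2.INTER_CUBIC))
f=cv2.imread("pics/side14.png")
cv2.imwrite("pics/yy.png",np.hstack([cv2.imread("pics/y13.png"),draw(f.copy(),"side",(691,-195,-.135),TRAY,(280,150,325,195),8,20)]))
E
```

```text
(no output)
```

View pics/yy.png

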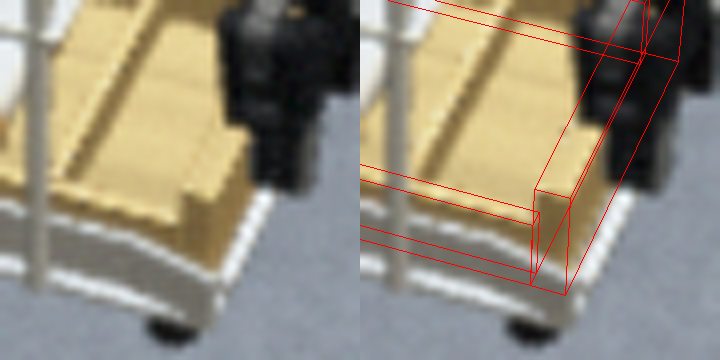

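```bash
python3 - <<'E'
from h import *
rp=(691,-195,-.135)
def P(dx,zf,L): # tray centre dx in bay, back bottom on 20, front bottom zf above shelf
    th=zf/195.;x,y,z=L
    return proj("side",R(rp[2])@np.array([dx+x+ z*th*0,y-.9,20+z+(95-x)*th])+[rp[0],rp[1],0])[0]
for nm,dx,zf in(("13 tilted",-2.8,9),("13 flat",-2.8,0),("14 tilted",-1,9),("14 flat",-1,0),("14 flat0",0,0)):
    print(nm,[((P(dx,zf,L)-(280,150)+.5)*8-.5).round().tolist() for L in((-95,60,44),(-83,60,44),(-37.5,54,28),(95,60,44))])
E
```

```text
13 tilted [[220.0, 179.0], [184.0, 171.0], [56.0, 164.0], [-328.0, 55.0]]
13 flat [[219.0, 199.0], [183.0, 189.0], [55.0, 178.0], [-328.0, 55.0]]
14 tilted [[215.0, 177.0], [179.0, 169.0], [50.0, 163.0], [-332.0, 53.0]]
14 flat [[214.0, 197.0], [178.0, 188.0], [50.0, 176.0], [-332.0, 53.0]]
14 flat0 [[211.0, 196.0], [175.0, 187.0], [47.0, 175.0], [-335.0, 53.0]]
```

The wall-top corners, at (215,200)/(185,190) and then (218,200)/(180,190) in 8x crops, match the flat prediction and lie ~20 px below the tilted one. So the front has dropped behind the lip. Force is 2.7 N, so I back the hand away and check unobstructed.

```bash
python3 -m inch '[{"gripper":0.045,"tx":0.002,"ty":0,"tz":0,"spin":0},{"gripper":0.045,"tx":0.006,"ty":0,"tz":0,"spin":0},{"gripper":0.045,"tx":0.012,"ty":0,"tz":0,"spin":0},{"gripper":0.045,"tx":0.02,"ty":0,"tz":0,"spin":0},{"gripper":0.045,"tx":0.03,"ty":0,"tz":0,"spin":0},{"gripper":0.045,"tx":0.03,"ty":0,"tz":0,"spin":0},{"gripper":0.045,"tx":0.02,"ty":0,"tz":0,"spin":0},{"gripper":0.045,"tx":0.01,"ty":0,"tz":0,"spin":0}]'
python3 - <<'E'
from h import *
from rig import *
bay()
f=grab_frame("side")["pixels"][:,:,::-1];cv2.imwrite("pics/side15.png",f)
g=grab_frame("top")["pixels"][:,:,::-1];cv2.imwrite("pics/top15.png",g)
cv2.imwrite("pics/z15a.png",cv2.resize(f[100:195,225:335],None,fx=6,fy=6,interpolation=cv2.INTER_CUBIC))
cv2.imwrite("pics/z15b.png",cv2.resize(g[120:240,335:435],None,fx=5,fy=5,interpolation=cv2.INTER_CUBIC))
E
```

```text
clock: 25.7
eef_pos: [453.2, -163.6, 37.1]
tcp_rot: [3.141, -0.002, 3.005]
contact_force: [-0.2, -0.5, 1.0]
opening: 0.53
bay tcp [-239.8   -0.9   37.1] yaw off -0.0018 Fbay [-0.18 -0.48  1.03] clk 25.7
```

View pics/z15a.png

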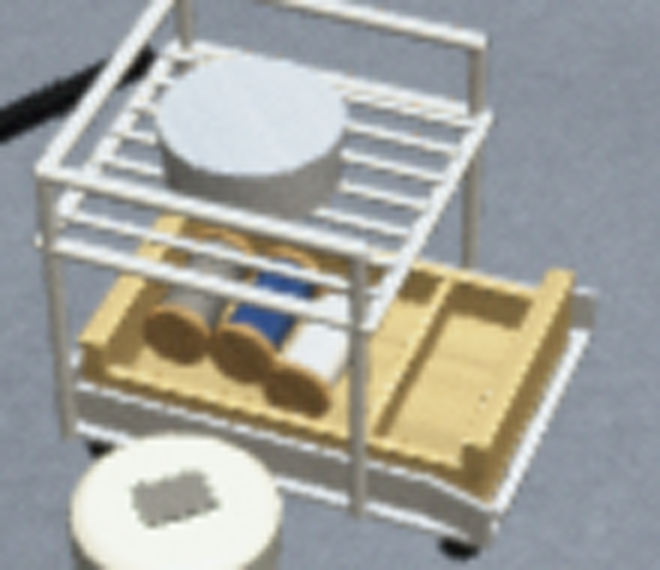

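View pics/z15b.png

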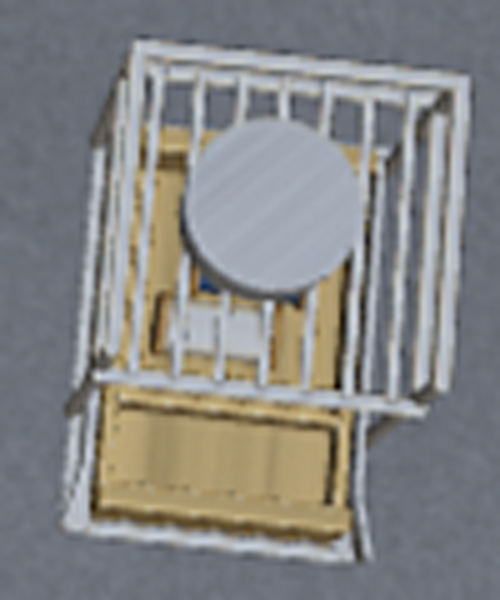

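```bash
python3 - <<'E'
from h import *
f=cv2.imread("pics/side15.png");g=cv2.imread("pics/top15.png")
cv2.imwrite("pics/w1.png",cv2.resize(f[140:190,292:330],None,fx=12,fy=12,interpolation=cv2.INTER_CUBIC))
cv2.imwrite("pics/w2.png",cv2.resize(g[190:237,340:415],None,fx=10,fy=10,interpolation=cv2.INTER_CUBIC))
E
```

```text
(no output)
```

View pics/w1.png

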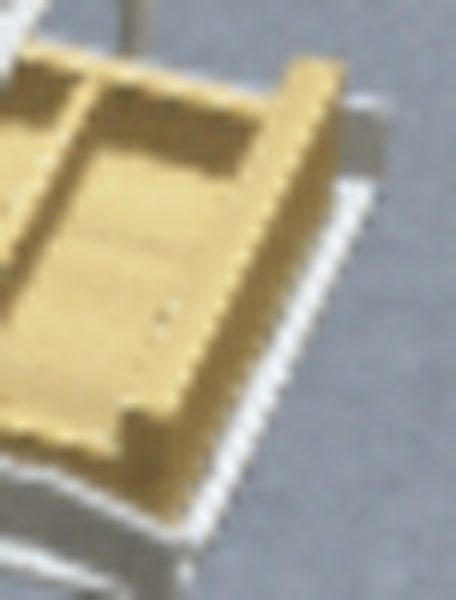

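View pics/w2.png

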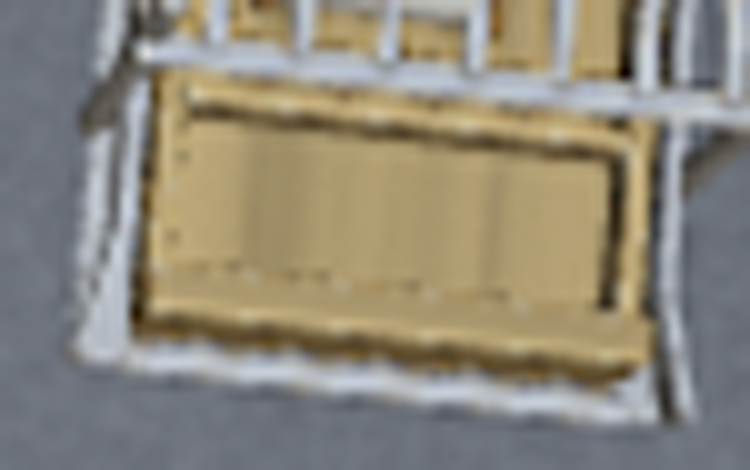

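```bash
python3 - <<'E'
from h import *
S=lambda a,b:px((a,b),(292,140),12);B=lambda a,b:px((a,b),(225,100),6);T=lambda a,b:px((a,b),(340,190),10)
def tl(L): return lambda p:(L[0],L[1],L[2]+20+p[3]+(0-L[0])*p[4])
o=[("side",S(180,415),tl((-95,60,44))),("side",S(347,66),tl((-95,-60,44))),("side",S(120,405),tl((-83,60,44))),("side",S(290,60),tl((-83,-60,44))),("side",B(83,342),tl((95,60,44)))]
t=[("top",T(148,310),tl((-95,60,44))),("top",T(652,360),tl((-95,-60,44))),("top",T(655,318),tl((-83,-60,44)))]
for n,q in(("side z free",o),("both",o+t)):
    p,r=fit(q,[691,-195,-.135,0,0.],0) if n!="x" else 0
    d=R(.135)@np.array([p[0]-691.3,p[1]+195.4,0]);print(n,p.round(3),"bay",d.round(1));print(r.round(1).tolist())
def fl(L): return (L[0],L[1],L[2]+20)
L=[(-95,60,44),(-95,-60,44),(-83,60,44),(-83,-60,44),(95,60,44)]
p,r=fit([(c,uv,fl(l)) for (c,uv,_),l in zip(o,L)],[691,-195,-.135],0);print("flat side",p.round(3),(R(.135)@np.array([p[0]-691.6,p[1]+197.2,0])).round(1));print(r.round(1).tolist())
E
```

```text
side z free [ 6.92017e+02 -2.04143e+02 -1.26000e-01 -8.88800e+00 -6.00000e-03] bay [ 1.9 -8.6  0. ]
[[-0.3, 0.2], [-0.3, 0.2], [0.3, -0.1], [0.3, -0.3], [-0.0, 0.0]]
both [ 6.89917e+02 -1.92718e+02 -1.30000e-01  1.60800e+00  0.00000e+00] bay [-1.7  2.5  0. ]
[[-0.3, 0.4], [0.0, 0.1], [0.2, 0.0], [0.5, -0.5], [-0.8, 0.1], [-0.0, 0.1], [0.1, 0.4], [0.1, -0.4]]
flat side [ 6.90140e+02 -1.94601e+02 -1.28000e-01] [-1.8  2.4  0. ]
[[-0.3, 0.3], [0.0, 0.0], [0.3, -0.1], [0.5, -0.5], [-0.6, 0.1]]
```

```bash
python3 -m inch '[{"gripper":0.045,"tx":0,"ty":0,"tz":-0.005,"spin":0},{"gripper":0.045,"tx":0,"ty":0,"tz":-0.01,"spin":0},{"gripper":0.045,"tx":0,"ty":0,"tz":-0.015,"spin":0},{"gripper":0.045,"tx":0,"ty":0,"tz":-0.015,"spin":0},{"gripper":0.045,"tx":0,"ty":0,"tz":-0.01,"spin":0},{"gripper":0.045,"tx":0,"ty":0,"tz":-0.005,"spin":0},{"gripper":0.045,"tx":0,"ty":0,"tz":0,"spin":0},{"gripper":0.045,"tx":0,"ty":0,"tz":0,"spin":0}]'
python3 - <<'E'
from h import *
from rig import *
g=lambda f:cv2.cvtColor(f,cv2.COLOR_RGB2GRAY)
for c,rois in(("side",{"rack_up":(230,92,310,130),"tub":(236,172,274,224),"shears":(312,220,402,254)}),("top",{"rack":(345,125,432,160),"tub":(288,152,332,198),"shears":(292,240,332,332)})):
    f=grab_frame(c)["pixels"];cv2.imwrite(f"pics/{c}16.png",f[:,:,::-1]);a=cv2.imread(f"pics/{c}0.png",0);b=g(f)
    for n,(x0,y0,x1,y1) in rois.items():
        r=cv2.matchTemplate(b[y0-6:y1+6,x0-6:x1+6],a[y0:y1,x0:x1],cv2.TM_CCOEFF_NORMED);_,v,_,l=cv2.minMaxLoc(r);print(c,n,"shift px",l[0]-6,l[1]-6,round(v,3))
    for d in masks_of(c,"reel0_center"): print(c,"reel",round(d["conf"],2),np.round(d["centre"]))
E
```

```text
clock: 26.6
eef_pos: [455.9, -164.2, 97.0]
tcp_rot: [3.142, -0.0, 3.005]
contact_force: [0.2, -0.1, -0.1]
opening: 0.528
side rack_up shift px 0 0 0.998
side tub shift px 0 0 0.997
side shears shift px 0 0 0.998
side reel 0.75 [162. 277.]
top rack shift px 0 0 0.942
top tub shift px 0 0 1.0
top shears shift px 0 0 1.0
top reel 0.75 [183. 376.]
```

View pics/side16.png

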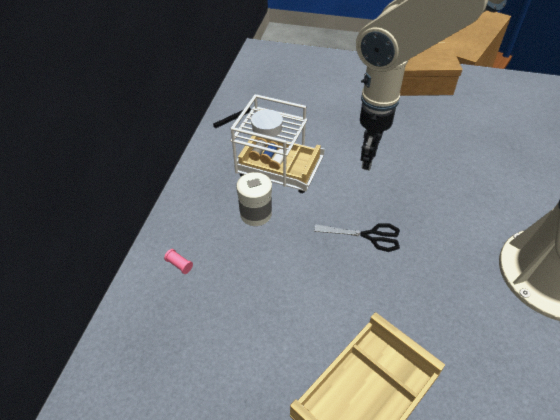

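The picture shows the tray in the rack at (280,160) with its reels inside. The hand is clear at (375,140), and the rack, tub, and shears have moved 0 px.

```bash
python3 -c "
from rig import *
print(sign_off())"
```

```text
the job is handed in; nothing more can be done
None
```

The tray with its three reels is on the rack's lower shelf, flat with its front end down behind the lip, and I handed the job in at about 26.8 s; no verdict was reported.

I gripped the small tray by its front wall, carried it level to the rack and set it on the lip with its back end inside. I then pushed it home with the slim side of the hand, at 1–3 N.

**Tray pose:** the fits put the tray's centre about 1.7 mm short of the bay's centre lengthwise and 2.5 mm to the side, with 0.00 rad tilt. That is within the limits. About 35 mm of the front face shows above the lip at both ends, which fits lying flat; on the lip it would be about 44 mm.

**Surroundings:** the rack (with the tin in that view), tub and shears matched their starting pictures with 0 px shift. All three reels were in the tray in the last close-up, and the hand was clear of everything with no contact force.

**Disagreements and weak checks:**
- A fit from the side camera alone, with height left free, put the tray about 9 mm low and 9 mm sideways. One view cannot pin height down, and using both cameras or a fixed flat height removed this.
- The fit with both cameras put the tray 1.6 mm high, within the 2.5 mm limit and the camera calibration error.
- The network found only one of the three reels in the last pictures, so I counted them by eye.
- The press onto the lip before release reached about 13 N vertically and 4.6 N along the rack, more than I intended, but the rack did not move.

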